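Draw the sample tray out of the bench dryer with the tray hook

TASK

Take the tray hook by its black grip, drop its tip into the pull loop of the hot tray in the bench dryer, and draw the tray slowly out of its catch and along the rails until it meets the rubber buttons of the red stop clamps: feel for them and press the tray onto them with a light, steady pull (about 6 N more than it takes to slide it, never twice that) for a second, without a jerk or a bang. Then unhook, leaving the tray against the buttons, and stand the hook upright on its grey rubber pad again. Touch the tray with the hook only, keep the cups standing, and leave everything else on the bench alone.

Things in the scene. Friction and masses are not known exactly. Their poses are not given: they have to be found in the camera images.
- grip (a point): centre of the tray hook's black grip, a block 18 mm thick (tool x), 56 mm wide (y), 48 mm high (z), 64 mm above the underside of the tool's foot. The tool is loose, 0.22 kg, stands on its foot (56 x 44 x 6 mm). x = the way its shank points, z = up. Grip it across the 18 mm; the 7 mm round shank leaves under the grip (axis 30 mm above the foot's underside), so keep fingertips 40 mm or more above that underside
- hook_tip (a point): lowest point of the hook: the shank's end, turned straight down, 7 mm thick, its axis 130 mm ahead (+x) of the grip's middle. It ends 4 mm higher than the foot's underside; the shank's underside is 22.5 mm above this point. Same axes as the tool
- foot (a point): centre of the underside of the tool's foot, right under the grip. Same axes as the tool
- hook_tool: the tray hook as a whole; origin as foot
- pad: grey rubber pad, fixed, 230 x 110 x 3 mm (its x, y, z), the place of the tray hook; origin at the centre of its underside
- dryer: white bench dryer, fixed, 205 deep, 232 wide, 186 high. Origin on the bench under the middle of its mouth; -x points out of the mouth, the way the tray is drawn; z up. Two rails carry the tray 34 mm above the bench, out to x = -0.155; guides beside them rise 12 mm; open between them (80 mm) down to the bench. At the mouth sprung rollers sit in notches of the tray's sides and hold it home
- tray: aluminium tray, loose, about 0.5 kg, 150 x 110 x 18 mm (x, y, z), 2.5 mm play to each guide; origin at the centre of its underside, axes as the dryer's when straight; front face at its x = -0.075. A pull of about 7 to 11 N frees it from the rollers within 4 mm; then only 2 to 5 N of friction remains. Only the hook may touch it, with 20 N at most
- tray_loop (a point): middle of the opening of the level pull loop (6 mm round steel bar) at the tray's front, on the axis of the bar, 13 mm above the tray's underside. The opening, free above and below, reaches 18 mm from here towards the tray (+x), 16 mm away from it (-x) and 9 mm to each side. Same axes as the tray
- end_stop: pair of red stop clamps, one on each rail, fixed, 80 mm apart, up to 54 mm above the bench. Origin on the bench midway between them, in the plane of their red faces; axes as the dryer's. From each a black sprung rubber button is screwed out towards the tray, by 5 to 25 mm (alike, not measured: feel for it); the tray's front face meets the buttons. Together they give 1 mm per 3 N
- sample_cup_1: clear sample cup with green chopped leaf, 51 mm wide, 64 mm high, loose in the tray; origin at the centre of its underside, z up
- sample_cup_2: second such cup in the tray
- dropper_0: small dropper bottle, red cap, 33 mm wide, 94 mm high, bystander
- dropper_1: small dropper bottle, blue cap, bystander
- dropper_2: small dropper bottle, green cap, bystander
- marker: white marker pen with purple cap, 134 mm long, lying on a red notebook, bystander
- empty_cup: empty clear sample cup, 51 mm wide, 64 mm high, bystander
Things that resemble listed ones, but are neither listed nor needed, are in the scene too. What is shaped like the sample_cup_2 but purple is not meant.

How it is judged (in metres and radians):
On the way, in this order (a step that is already met when the one before it is completed fails the run):
1. the hook's tip is down in the pull loop, at least 6 mm below the axis of its bar, the tray still home (x of hook_tip in the frame of tray_loop between -0.02 and 0.02 m and y of hook_tip in the frame of tray_loop between -0.011 and 0.011 m and z of hook_tip in the frame of tray_loop below -0.006 m and x of tray in the frame of dryer above 0.065 m), for 0.1 s.
2. the hook holds the tray against the buttons of the stop clamps with 3 to 12 N for half a second (contact force between tray and end_stop between 3 and 12 N and contact force between hook_tool and tray above 1.5 N), for 0.5 s.
At the end, for the whole second after the job is handed in: the tray rests straight on the rails, drawn out, still against the buttons of the stop clamps (over 0.3 N on them), cups upright in it (within 9 degrees), and the tray hook stands upright on its foot, the foot's centre over the pad, released and at rest (x of tray in the frame of end_stop below 0.104 m and contact force between tray and end_stop above 0.3 N and angle between the x axis of tray and the x axis of dryer, either way round below 0.05 rad and linear speed of each of tray, hook_tool below 0.01 m/s and x of sample_cup_1 in the frame of tray between -0.075 and 0.075 m and y of sample_cup_1 in the frame of tray between -0.055 and 0.055 m and angle between each of sample_cup_1, sample_cup_2's own z axis and vertical below 0.15 rad and x of sample_cup_2 in the frame of tray between -0.075 and 0.075 m and y of sample_cup_2 in the frame of tray between -0.055 and 0.055 m and x of foot in the frame of pad between -0.115 and 0.115 m and y of foot in the frame of pad between -0.055 and 0.055 m and z of foot in the frame of pad below 0.008 m and angle between foot's own z axis and vertical below 0.1 rad); the robot touches nothing.
It fails at once if the hook presses or pulls on the tray with more than 20 N (contact force between hook_tool and tray above 20 N).
It fails at once if the tray is pressed on the stop clamps with more than 15 N (contact force between tray and end_stop above 15 N).
It fails at once if hand or arm touches the hot tray (contact force between any of the fingers, the arm and tray above 0.5 N).
It fails at once if the tray is jerked (faster than 0.2 m/s) or a cup tips (linear speed of tray above 0.2 m/s or angle between any of sample_cup_1, sample_cup_2's own z axis and vertical above 0.4 rad).
It fails at once if a bystander is moved by more than 20 mm (distance of any of marker, dropper_0, dropper_1, dropper_2, empty_cup from where it was at the start of the episode above 0.02 m).
It also fails if it takes over 64 s, if anything falls off the work surface, if the arm or the gripper's body presses on something with over 40 N, if the wrist force passes 120 N, or if a joint passes its speed limit or range.

ROBOT

A 6-joint arm with a two-finger parallel gripper is mounted at the origin on a cart in front of the work surface, level with it; the furniture and walls round the work are solid. World frame = base frame: x ahead of the robot, y to its left, z up, the work surface at z = 0. Lengths are in mm, angles in rad, forces in N, time in s.
With the tool pointing down it reaches from about 275 to 750 mm from the base axis. Payload 10.2 kg.
Tool frame: the origin (TCP) lies at the very end of the fingers, on their centre line; the grasp point (between the pads) lies 19 mm behind it (r.tcp_to_grasp is the distance from the TCP to the grasp point, in mm); z points along the fingers, x is the direction in which the jaws open and shut, and the axes are right-handed (so a half turn about z gives the same grasp; the last joint's range is limited). The gripper opens to 85 mm and grips with 20 to 120 N. Pads are 22 mm wide; open, the fingers measure 114 mm over their backs; the gripper's body (76 mm by 85 mm) begins 54 mm behind the grasp point. The pads swing forward as they close: fully open they stand 13 mm farther back than shut.
Start: joints at [0.902, 0.313, 1.498, -0, 1.331, -0.223], TCP at [226.382, 473.69, 231.294] pointing down, gripper open.
Joint ranges: [-2.94, 2.94], [-0.97, 2.17], [0.19, 2.56], [-1.23, 4.37], [0.02, 3.11], [-2.88, 2.88]. Speed limits (rad/s): [2.39, 2.39, 3.01, 3.14, 3.14, 3.14].

INTERFACE

Orientations are given as a unit quaternion [w, x, y, z].
In Python, from workcell import r gives the robot as it stands.
- The arm moves only by the tool send_rows, never from a script. Its argument "deltas" is a list of rows, each an object with "delta_rot": the turn, a rotation vector about the tool's x, y, z in degrees, a list of three; "offset": the shift along the tool's x, y, z in m, a list of three; "hand": the gripper command: -1 is shut, 1 is fully open, values between are in proportion. In form: [{"delta_rot": [rx, ry, rz], "offset": [x, y, z], "hand": hand}, ...]. A call has 1 to 20 rows; each row shifts and turns the commanded pose from where the row before left it, along the tool's axes as they then stand; what a row does not reach is not made up. A row lasts 1/12 s, in which the tool goes at most 41.7 mm and 7.16 degrees, less where a joint would pass 70% of its speed; a pose out of reach is approached as far as the arm can. A call is refused whole if a number of a shift passes 0.0417 or a number of a turn 7.16, either way. A call with a gripper value outside its range is refused whole. The fingers move at their own pace and stop on an object; the grip force is fixed at half the most. Time passes only in rows, so rows that do not move let the fingers close. It gives the time, the measured TCP pose, the force and the opening at its end, in the units of the state.
- r.get_obs(): the state, without advancing time (a new reading comes with each control period).
- r.get_image(name): name is "scene" or "top"; returns a dict with "frame" (384x512x3 uint8, blue, green, red), "depth" (384x512 float32, mm along the optical axis (not along the pixel's ray), 0 where there is no reading), "fov_y" (degrees; the focal length in pixels is half the picture's height over the tangent of half this angle, whatever the lens; pixels are square), "cx", "cy" (the principal point, pixels), "origin" and "orientation" of the camera in the world. Camera axes: x right, y down, z forward; pixel columns grow to the right and rows downward; lengths in mm; the calibration is good to about 2 mm. A picture is of the moment at which its call begins.
- r.sign_off(): hands the job in, once; it reports no verdict.
The state is a dict: "clock": time; "qpos": joint angles; "joint_vel": joint speeds; "joint_efforts": joint torques, N m; "position": TCP position; "tool_rot": TCP orientation; "ft_force": force on the tool from outside, world axes, zero at the start; "torque": the same for the moment, N m; "grip_width": finger opening in mm.
Only numpy, scipy, OpenCV 4.12 (cv2) and the standard library are available. Lean on these libraries where they do the work, as an engineer would, in place of code of your own. Each camera call takes 0.05 s, during which the arm holds its last target.

## Working session

There is one attempt and no reset: what is moved stays moved. The work goes in short steps, Python scripts to look and compute and a tool call to move; the robot and the scene stay as the last step left them, time stands still between calls to the robot, and variables do not carry over. Pictures are saved under pics/ and viewed, and the job is handed in when it is done.

Besides the shell and the picture viewer there is one more tool, called after "Call:" as name(argument=value, ...) on one line, values as JSON. send_rows: Moves the arm, as the interface text tells. Its arguments: {"type":"object","properties":{"deltas":{"type":"array"}},"required":["deltas"]}

```bash
mkdir -p pics; ls; python3 - <<'E'
from workcell import r
import cv2,numpy as np
print(r.get_obs())
for n in("scene","top"):
    d=r.get_image(n); cv2.imwrite(f"pics/{n}0.png",d["frame"]); np.save(f"pics/{n}0.npy",d["depth"])
    print(n,{k:v for k,v in d.items() if k not in("frame","depth")})
E
```

```text
pics
{'clock': 0.0, 'qpos': array([ 9.01593080e-01,  3.13472699e-01,  1.49844050e+00,  1.70260131e-05,
        1.33097552e+00, -2.23385404e-01]), 'joint_vel': array([ 0.00017267, -0.00085097, -0.00023686, -0.0009105 , -0.00030013,
        0.00011449]), 'joint_efforts': array([ 3.60696977e-04, -4.12265933e+01, -2.59744227e+01, -1.62246470e-04,
        4.15599294e-03, -1.31421214e-05]), 'position': array([226.21860451, 473.48399554, 230.72216914]), 'tool_rot': array([ 2.07765135e-04,  8.45931140e-01,  5.33291746e-01, -6.13877865e-04]), 'ft_force': array([-0.75502698,  0.46314892, -1.18265254]), 'torque': array([ 0.03629516, -0.00195975, -0.01569567]), 'grip_width': 85.49551103973968}
scene {'fov_y': 45.216498867220686, 'cx': 255.83683094459252, 'cy': 183.11448940030124, 'origin': array([-479.0722423 ,  712.82049522,  845.18422501]), 'orientation': array([ 0.21280561, -0.37153981,  0.78319604, -0.45086129])}
top {'fov_y': 53.717789975905326, 'cx': 254.33339869916463, 'cy': 196.4868678549717, 'origin': array([ 477.5890373 , -106.5307829 , 1166.08050766]), 'orientation': array([ 0.02542455, -0.70119216,  0.71210006, -0.02442652])}
```

View pics/scene0.png

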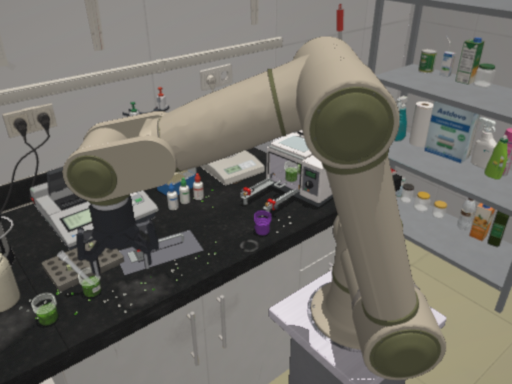

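View pics/top0.png

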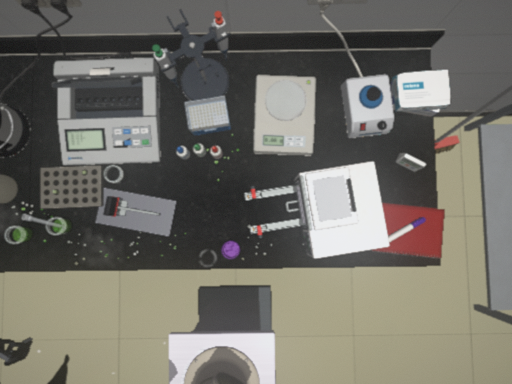

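```bash
cat > h.py <<'E'
import numpy as np,cv2
from scipy.spatial.transform import Rotation as R
def cam(d):
    f=192/np.tan(np.radians(d["fov_y"]/2)); q=d["orientation"]
    return f,R.from_quat([q[1],q[2],q[3],q[0]]).as_matrix(),np.array(d["origin"])
def px(d,u,v,z=None,dep=None):
    f,M,o=cam(d); ray=M@np.array([(u-d["cx"])/f,(v-d["cy"])/f,1])
    if z is not None: return o+ray*(z-o[2])/ray[2]
    return o+ray*(d["depth"][int(round(v)),int(round(u))] if dep is None else dep)
def proj(d,p):
    f,M,o=cam(d); c=M.T@(np.array(p)-o); return f*c[0]/c[2]+d["cx"],f*c[1]/c[2]+d["cy"]
def crop(d,u0,u1,v0,v1,name,k):
    cv2.imwrite(name,cv2.resize(d["frame"][v0:v1,u0:u1],None,fx=k,fy=k,interpolation=cv2.INTER_CUBIC))
E
python3 - <<'E'
from workcell import r
from h import *
d=r.get_image("top"); 
crop(d,85,185,170,245,"pics/t_pad.png",8)
crop(d,235,395,155,265,"pics/t_dry.png",5)
s=r.get_image("scene")
crop(s,90,220,170,280,"pics/s_pad.png",6)
crop(s,230,345,120,240,"pics/s_dry.png",5)
E
```

```text
(no output)
```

View pics/t_pad.png

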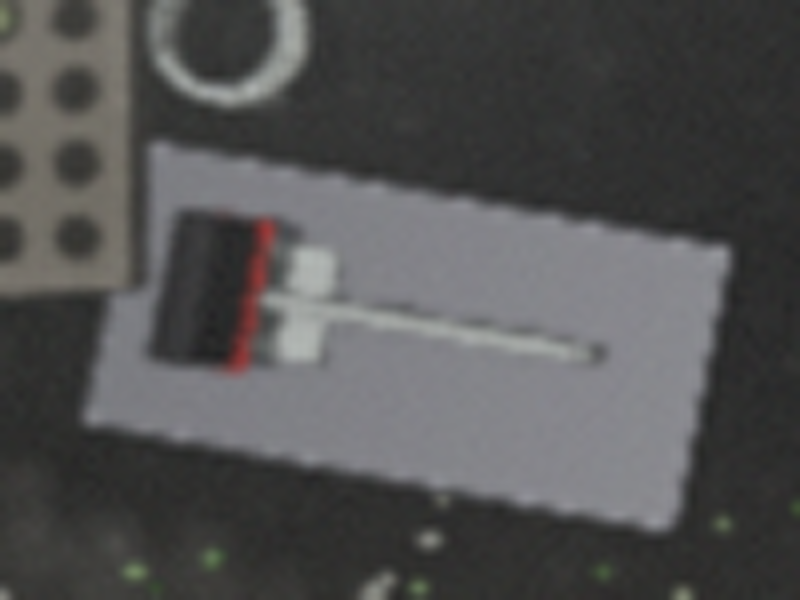

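View pics/t_dry.png

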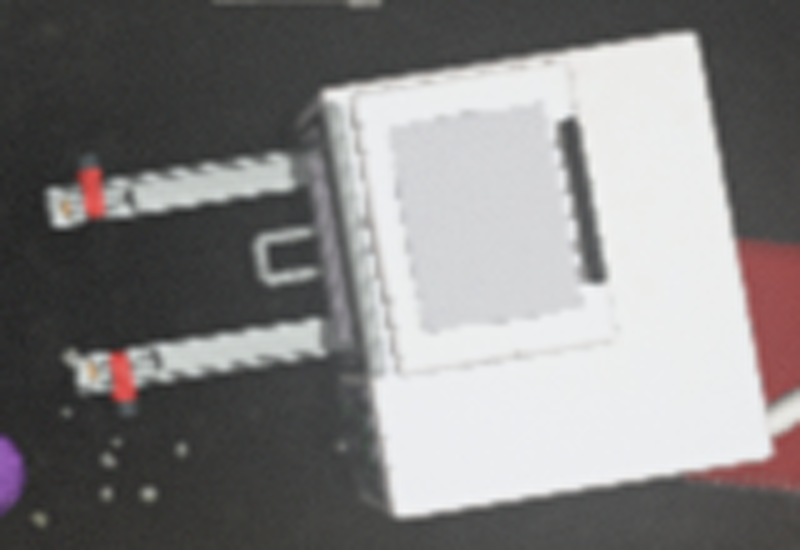

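View pics/s_pad.png

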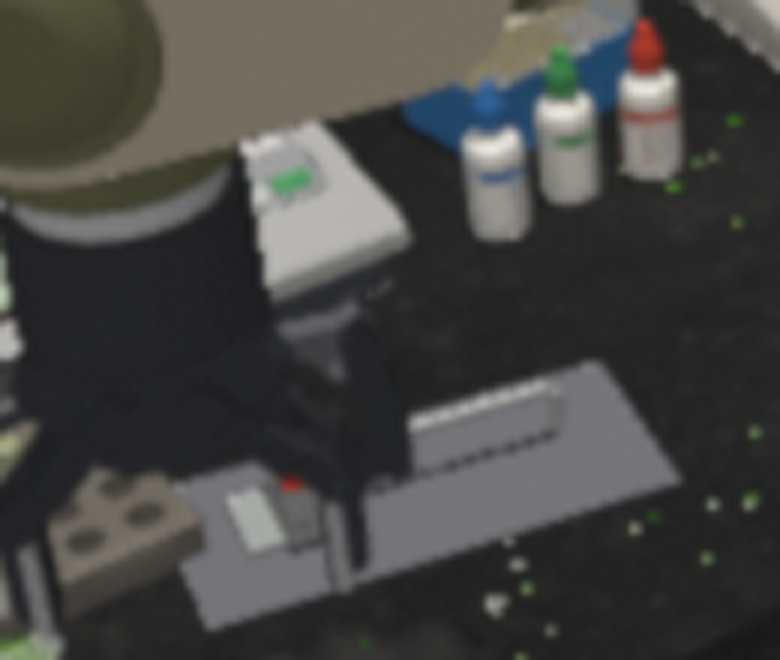

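View pics/s_dry.png

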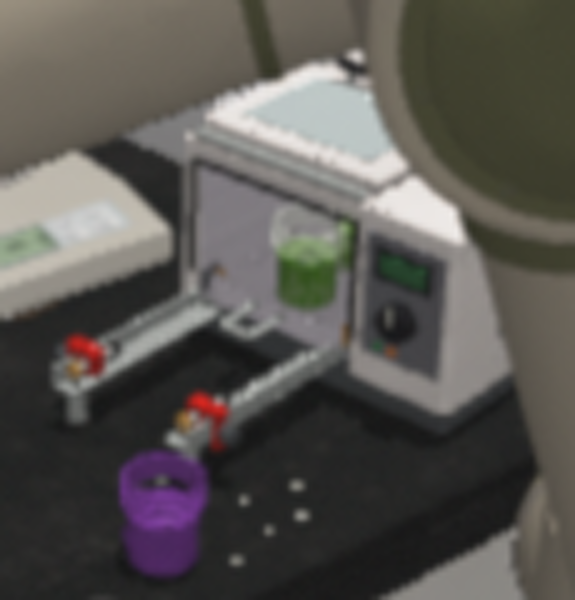

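```bash
python3 - <<'E'
from workcell import r
from h import *
np.set_printoptions(precision=1,suppress=True)
ims=[r.get_image("top") for _ in range(4)]
d=ims[0]; d["depth"]=np.median([i["depth"] for i in ims],0)
import pickle; pickle.dump(d,open("top.pkl","wb"))
def c(x,y,u0,v0,k): return ((x+.5)/k-.5+u0,(y+.5)/k-.5+v0)
P=lambda x,y,z:px(d,*c(x,y,85,170,8),z=z)
for p in [(150,143),(732,245),(675,530),(85,425)]: print("pad",P(*p,3))
print("shank",P(275,300,35),P(590,350,35))
f,M,o=cam(d)
D=lambda x,y,u0,v0,k: px(d,*c(x,y,u0,v0,k))
# height map around grip
def hz(u,v):return px(d,u,v)
print("z map grip");
for v in range(193,220):
    print(v,[int(hz(u,v)[2]) for u in range(100,132)])
E
```

```text
pad [594.9 359.6   3. ]
pad [552.1 135.3   3. ]
pad [443.4 157.1   3. ]
pad [486.9 383.1   3. ]
shank [532.1 299.3  35. ] [511.6 181.6  35. ]
z map grip
193 [22, 22, 12, 6, 2, 5, 7, 3, 3, 4, 5, 4, 4, 6, 3, 3, 2, 3, 3, 3, 3, 4, 3, 5, 2, 3, 4, 5, 2, 2, 3, 3]
194 [23, 21, 15, 5, 4, 5, 3, 1, 2, 4, 5, 3, 3, 4, 4, 4, 3, 3, 4, 4, 3, 2, 6, 4, 3, 4, 3, 3, 3, 2, 3, 3]
195 [23, 21, 12, 8, 4, 2, 2, 5, 7, 4, 4, 2, 4, 2, 4, 3, 2, 7, 3, 1, 1, 4, 4, 5, 2, 4, 3, 4, 3, 4, 3, 5]
196 [22, 22, 12, 5, 4, 4, 3, 88, 89, 88, 87, 85, 2, 6, 3, 4, 1, 2, 3, 3, 2, 6, 3, 2, 4, 4, 4, 1, 6, 4, 6, 2]
197 [22, 20, 12, 5, 7, 4, 2, 87, 88, 89, 90, 88, 85, 80, 74, 63, 50, 45, 45, 4, 3, 4, 4, 3, 4, 4, 2, 3, 4, 3, 4, 6]
198 [24, 19, 12, 6, 6, 5, 0, 90, 91, 88, 89, 88, 88, 80, 73, 67, 57, 52, 45, 2, 3, 2, 3, 4, 3, 4, 3, 4, 1, 3, 1, 4]
199 [24, 22, 13, 7, 6, 2, 89, 89, 90, 88, 91, 91, 86, 80, 71, 66, 59, 48, 45, 5, 3, 2, 2, 5, 3, 4, 3, 5, 5, 6, 5, 5]
200 [23, 21, 15, 5, 5, 3, 88, 91, 90, 90, 91, 89, 85, 81, 69, 63, 54, 47, 44, 10, 10, 7, 3, 3, 4, 5, 1, 2, 4, 2, 3, 3]
201 [25, 21, 15, 4, 2, 3, 89, 90, 89, 91, 90, 88, 85, 77, 
[... 1454 characters left out ...]
 65, 59, 50, 45, 10, 6, 10, 10, 8, 9, 9, 8, 9, 7, 2, 5, 4, 5, 4, 6]
214 [5, 5, 3, 2, 90, 90, 90, 89, 89, 86, 82, 73, 67, 55, 50, 44, 2, 6, 1, 11, 9, 7, 10, 10, 9, 8, 2, 3, 2, 4, 1, 6]
215 [4, 2, 1, 4, 2, 2, 85, 88, 89, 81, 75, 68, 62, 54, 46, 43, 2, 4, 2, 4, 2, 1, 3, 3, 7, 7, 4, 4, 2, 4, 2, 4]
216 [4, 4, 1, 3, 3, 3, 3, 3, 3, 4, 6, 4, 4, 2, 43, 41, 4, 2, 4, 5, 3, 3, 5, 1, 4, 4, 3, 1, 6, 3, 2, 4]
217 [4, 6, 3, 4, 5, 3, 3, 4, 5, 3, 2, 3, 4, 2, 3, 2, 6, 2, 4, 3, 2, 5, 2, 5, 4, 4, 1, 4, 4, 1, 3, 3]
218 [2, 3, 4, 2, 3, 3, 3, 3, 2, 3, 2, 4, 3, 2, 3, 2, 2, 2, 2, 4, 2, 1, 1, 1, 6, 2, 5, 2, 6, 4, 3, 3]
219 [2, 3, 2, 4, 3, 3, 7, 4, 3, 2, 2, 5, 4, 4, 2, 4, 3, 3, 2, 5, 3, 4, 5, 3, 2, 4, 4, 2, 4, 3, 4, 3]
```

```bash
python3 - <<'E'
from h import *
import pickle
d=pickle.load(open("top.pkl","rb"))
print("z map loop/mouth")
for v in range(180,236):
    print(v,*["%3d"%px(d,u,v)[2] for u in range(242,308)])
E
```

```text
z map loop/mouth
180   0   1   1   0   0   0   0   0  -2   1   2   0   0   0   2   1   3   0   0   0   0   2   1   1   1   0   0   0  -1   0   0   0   1  -1   2   0   0   1   0   0   0   1   1   0   3  -2   0   1  -2   0   1   0  20  69  89  98  93 144 152 164 164 163 156 157 166 171
181   0   1   1   0   0   1   1   1   0   0   0   1   1   1  -1   1   2   1  -1   0   0   0   0   0   4   0   0   2   0   0   1   1   0   1   0   0   0   5  -3   0   0   1   0   0   2   0   0   2   1   2  -3   0  16  66  72  64  78 143 149 163 165 162 157 156 165 168
182   2   0   1   2   0   0  -1   0   1  -1   0   0   1   1  -2   2  -1  -1   0   2   0  -1   1   0   2   0   1  -2   0   0   2   2   0  -1   1   1   1   3   0  -1   0   1   0   0   2   0   0   1   2   0   1  -1  13  32  40  55  53 139 144 163 163 161 156 156 166 170
183   0   1   2  -1   0   0   1   0   1  -1   0   0   2   1   0   0  -1   0  -1   1   0  -1   0   3   1   0   0  -1   0   0   0  -2  -1   0   1   2   2   0   0   3   0   1   0   0   1   0   1   0   2   1   1   0   0  26  30  29  27 142 141 163 162 162 161 157 163 167
184  -1   0
[... 13224 characters left out ...]
  -1   0   0   0   2   3   1   0   0   1   0   1   0   0   0   1  -1   0   1   2   3   0  -1   0   0   1   1   1   1   0   0   1   0   0   1   0  21  63  84 107 129
234   1   1   0   1   0   1   0   0   0   1   0   0   0   0   1   0  53  54  53  54   0   0   0   1   0   1   0   0   0   0   0   0   1  -1   2   0   1   0   1   1   4   1  -1   0   0   0   0   0   2   2   1   3   0  -1   0   0   0   1   0   0   0  18  59  80 104 123
235   0   0   2   1   1  -2   0   2   0   0   1   1   0   0   0   0  42  45  45  43  38   1   0   2   0  -1   0   0   0   2   0   1   3   0  -1  -1   0   0  -1   0   0   0   1   1   0   0   0   0   0   0   0   1   0   0   3  -1   1   1   0   1   0  10  52  79  97 122
```

```bash
cat > meas.py <<'E'
from h import *
import pickle
np.set_printoptions(precision=2,suppress=True)
d=pickle.load(open("top.pkl","rb"))
def pts(u0,u1,v0,v1,z0,z1,zs):
    o=[]
    for v in range(v0,v1):
        for u in range(u0,u1):
            p=px(d,u,v)
            if z0<=p[2]<=z1: o.append(px(d,u,v,z=zs))
    return np.array(o)
def line(P):
    vx,vy,x0,y0=cv2.fitLine(P[:,:2].astype(np.float32),cv2.DIST_HUBER,0,.01,.01).ravel()
    if vy>0: vx,vy=-vx,-vy
    return np.degrees(np.arctan2(vy,vx)),(x0,y0),np.array([vx,vy])
if __name__=="__main__":
    A=pts(262,293,185,192,43,49,46); a=line(A)
    B=pts(268,301,225,231,43,49,46); b=line(B)
    print("guides",a,b)
    L=pts(285,302,199,213,46,52.5,50)
    L=L[:]
    # front bar: u<=289
    ang=(a[0]+b[0])/2; print("ang",ang)
    c,s=np.cos(np.radians(ang)),np.sin(np.radians(ang)); X=np.array([c,s]);Y=np.array([-s,c])
    for n,Q in (("gA",A),("gB",B)): print(n,"x",(Q[:,:2]@X).min(),(Q[:,:2]@X).max(),"y",(Q[:,:2]@Y).mean(),np.ptp(Q[:,:2]@Y))
    for n,Q in (("loop",L),):
        print(n); 
        q=np.c_[Q[:,:2]@X,Q[:,:2]@Y]; print(q[np.lexsort((q[:,1],q[:,0]))])
    for n,w in (("clampU",(251,256,189,198)),("clampL",(257,262,226,235))):
        Q=pts(*w,51,58,54); q=np.c_[Q[:,:2]@X,Q[:,:2]@Y]; print(n,q.min(0),q.max(0),q.mean(0))
    for n,w in (("btnU",(260,263,193,197)),("btnL",(265,268,225,230))):
        Q=pts(*w,47.5,58,50); 
        if len(Q): q=np.c_[Q[:,:2]@X,Q[:,:2]@Y]; print(n,q.min(0),q.max(0),q.mean(0),len(Q))
    S=pts(122,164,204,220,31,40,36.5); sl=line(S); print("shank",sl)
    G=pts(100,112,194,217,85,95,91); c,s=sl[2]; X=sl[2];Y=np.array([-X[1],X[0]])
    for n,Q in(("shank",S),("grip",G)):
        print(n,"x",np.percentile(Q[:,:2]@X,[0,2,98,100]),"y",np.percentile(Q[:,:2]@Y,[0,50,100]))
    F=pts(117,130,197,218,6.5,12,9); print("foot","x",np.percentile(F[:,:2]@X,[0,2,50,98,100]),"y",np.percentile(F[:,:2]@Y,[0,2,98,100]))
    Gs=pts(100,118,194,217,55,80,65)
    gx=[px(d,u,v) for v in range(196,216) for u in range(100,122)]; gx=np.array([p for p in gx if 50<p[2]<82]); print("front face x",np.median(gx[:,:2]@X),"y",np.percentile(gx[:,:2]@Y,[0,5,95,100]), len(gx)); 
E
python3 meas.py
```

```text
guides (np.float32(-82.15706), (np.float32(580.5901), np.float32(-171.38466)), array([ 0.14, -0.99], dtype=float32)) (np.float32(-81.64839), (np.float32(464.59436), np.float32(-193.02184)), array([ 0.15, -0.99], dtype=float32))
ang -81.902725
gA x 208.38355353934267 298.17157812195757 y 550.622106805009 3.098887541481531
gB x 207.21948390799034 302.6380101461605 y 432.8104485287427 3.037361441934763
loop
[[270.63 493.7 ]
 [271.11 496.61]
 [271.58 499.52]
 [271.63 481.61]
 [272.06 502.43]
 [272.11 484.52]
 [272.58 487.42]
 [273.06 490.33]
 [273.54 493.24]
 [274.02 496.15]
 [274.06 478.25]
 [274.49 499.06]
 [274.54 481.15]
 [274.97 501.97]
 [275.01 484.06]
 [275.45 504.88]
 [275.49 486.96]
 [275.97 489.87]
 [276.96 477.79]
 [277.44 480.69]
 [277.88 501.51]
 [278.36 504.42]
 [279.87 477.33]
 [280.35 480.24]
 [280.79 501.05]
 [281.27 503.96]
 [282.78 476.87]
 [283.25 479.78]
 [283.73 482.68]
 [284.66 506.42]
 [286.16 479.32]
 [286.64 482.22]
 [287.09 503.04]
 [287.57 505.96]
 [289.07 478.86]
 [289.55 481.76]
 [290.   502.58]
 [290.49 505.49]
 [291.97 478.4 ]
 [292.46 481.3 ]
 [292.91 502
[... 399 characters left out ...]
10.86 502.27]
 [310.87 484.36]
 [312.32 475.18]
 [313.29 498.9 ]
 [313.77 483.9 ]]
clampU [175.22 533.93] [186.85 559.1 ] [180.9  546.54]
clampL [175.68 424.22] [187.23 449.05] [181.32 436.66]
btnU [202.54 534.36] [203.94 543.13] [203.24 538.75] 4
btnL [202.23 438.66] [205.13 447.79] [203.36 442.5 ] 5
shank (np.float32(-100.78633), (np.float32(520.26605), np.float32(236.27654)), array([-0.19, -0.98], dtype=float32))
shank x [-384.1  -381.82 -276.57 -274.3 ] y [463.43 466.87 470.3 ]
grip x [-414.15 -413.92 -397.3  -396.17] y [439.39 466.38 494.79]
foot x [-407.08 -406.06 -391.42 -380.43 -376.95] y [445.05 445.53 488.08 488.6 ]
front face x -398.5659438352557 y [440.43 441.24 492.24 494.64] 81
```

Pixel candidates: the black-gripped tray hook stands at top (118,206), the only one of its kind on the grey pad. The loop is at (292,206), the red clamps at (253,193) and (259,230), and the green cup inside the mouth. Not meant are the purple cup (231,250), the green-leaf cups on the bench (17,235) and (57,226), and the rings (113,173) and (208,258). The crop shows the black grip with its red band and shank, and the heights fit (grip top 91, bar top 50, clamp top 54).

Call:
send_rows(deltas=[{"delta_rot": [0, 0, -5], "offset": [0, 0, 0], "hand": 1}, {"delta_rot": [0, 0, -5], "offset": [0, 0, 0], "hand": 1}, {"delta_rot": [0, 0, -4.8], "offset": [0, 0, 0], "hand": 1}])

```text
clock: 0.65
position: [226.4, 473.7, 231.3]
tool_rot: [0.0, 0.769, 0.639, -0.0]
ft_force: [-0.8, 0.4, 0.1]
grip_width: 85.6
```

```bash
cat > st.py <<'E'
from workcell import r
from h import *
import sys
np.set_printoptions(precision=2,suppress=True)
o=r.get_obs(); q=o["tool_rot"]; M=R.from_quat([q[1],q[2],q[3],q[0]]).as_matrix()
print("t",o["clock"],"p",o["position"],"yaw x",np.degrees(np.arctan2(M[1,0],M[0,0])),"z",M[:,2],"F",o["ft_force"],"T",o["torque"],"w",o["grip_width"],"q",o["qpos"])
if len(sys.argv)>3: print("tool delta mm",M.T@(np.array([float(a) for a in sys.argv[1:4]])-o["position"]))
E
python3 st.py 534.8 311.7 140
```

```text
t 0.65 p [226.36 473.67 231.28] yaw x 79.50439873606385 z [-0. -0. -1.] F [-0.76  0.36  0.08] T [ 0.    0.02 -0.02] w 85.56261824170177 q [ 0.9   0.31  1.5  -0.    1.33 -0.49]
tool delta mm [-103.08  332.78   91.28]
```

Call:
send_rows(deltas=[{"delta_rot": [0, 0, 0.3], "offset": [-0.0103, 0.0333, 0.0091], "hand": 1}, {"delta_rot": [0, 0, 0], "offset": [-0.0103, 0.0333, 0.0091], "hand": 1}, {"delta_rot": [0, 0, 0], "offset": [-0.0103, 0.0333, 0.0091], "hand": 1}, {"delta_rot": [0, 0, 0], "offset": [-0.0103, 0.0333, 0.0091], "hand": 1}, {"delta_rot": [0, 0, 0], "offset": [-0.0103, 0.0333, 0.0091], "hand": 1}, {"delta_rot": [0, 0, 0], "offset": [-0.0103, 0.0333, 0.0091], "hand": 1}, {"delta_rot": [0, 0, 0], "offset": [-0.0103, 0.0333, 0.0091], "hand": 1}, {"delta_rot": [0, 0, 0], "offset": [-0.0103, 0.0333, 0.0091], "hand": 1}, {"delta_rot": [0, 0, 0], "offset": [-0.0103, 0.0333, 0.0091], "hand": 1}, {"delta_rot": [0, 0, 0], "offset": [-0.0103, 0.0333, 0.0091], "hand": 1}, {"delta_rot": [0, 0, 0], "offset": [0, 0, 0], "hand": 1}, {"delta_rot": [0, 0, 0], "offset": [0, 0, 0], "hand": 1}])

```text
clock: 1.65
position: [534.4, 307.8, 139.2]
tool_rot: [-0.0, 0.773, 0.635, -0.001]
ft_force: [-0.7, 0.2, 0.5]
grip_width: 85.3
```

```bash
python3 st.py 534.8 311.7 50; python3 - <<'E'
from workcell import r
from h import *
s=r.get_image("scene"); print([proj(s,p) for p in((534.8,311.7,91),(534.8,311.7,140))])
crop(s,60,220,130,270,"pics/s1.png",5)
E
```

```text
t 1.65 p [534.36 307.82 139.24] yaw x 78.81908294645115 z [-0. -0. -1.] F [-0.69  0.18  0.5 ] T [0.03 0.   0.04] w 85.32319294161803 q [ 0.33  0.59  1.32  0.    1.23 -1.04]
tool delta mm [ 3.96 -0.2  89.24]
[(np.float64(135.58676174074566), np.float64(229.73056631991562)), (np.float64(133.2507641292019), np.float64(215.05211798058363))]
```

View pics/s1.png

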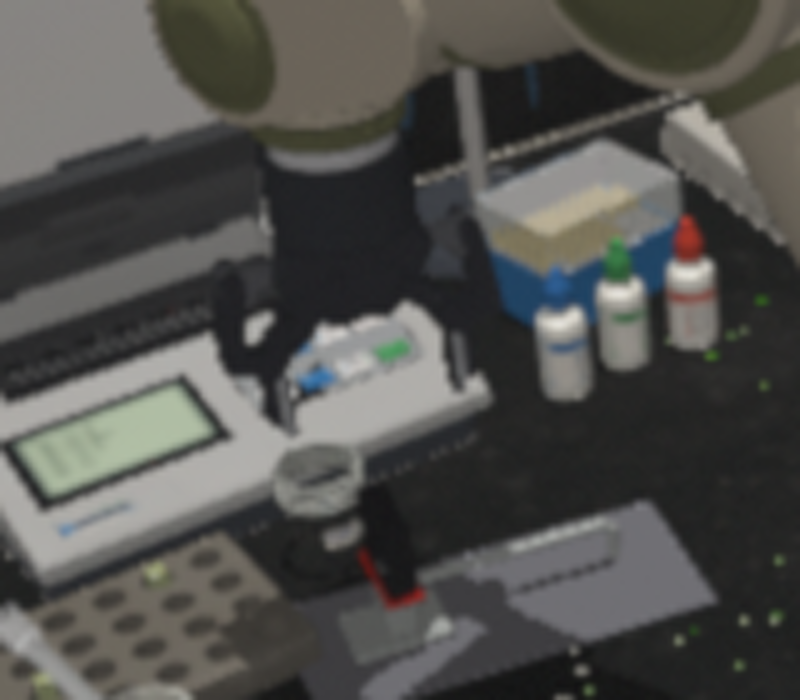

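Call:
send_rows(deltas=[{"delta_rot": [0, 0, -0.4], "offset": [0.004, 0, 0.015], "hand": 1}, {"delta_rot": [0, 0, 0], "offset": [0, 0, 0.025], "hand": 1}, {"delta_rot": [0, 0, 0], "offset": [0, 0, 0.025], "hand": 1}, {"delta_rot": [0, 0, 0], "offset": [0, 0, 0.015], "hand": 1}, {"delta_rot": [0, 0, 0], "offset": [0, 0, 0.009], "hand": 1}, {"delta_rot": [0, 0, 0], "offset": [0, 0, 0], "hand": 1}, {"delta_rot": [0, 0, 0], "offset": [0, 0, 0], "hand": 1}])

```text
clock: 2.28
position: [534.2, 313.6, 52.2]
tool_rot: [0.0, 0.769, 0.639, 0.0]
ft_force: [-0.3, 0.1, 0.3]
grip_width: 85.2
```

```bash
python3 st.py 534.8 311.7 50;
```

```text
t 2.2833 p [534.24 313.56  52.2 ] yaw x 79.40690133379616 z [ 0.  0. -1.] F [-0.26  0.1   0.32] T [-0.07  0.   -0.11] w 85.16329495283262 q [ 0.34  0.7   1.39  0.    1.05 -1.04]
tool delta mm [-1.73  0.89  2.2 ]
```

Call:
send_rows(deltas=[{"delta_rot": [0, 0, 0], "offset": [-0.0015, 0.001, 0.001], "hand": 1}, {"delta_rot": [0, 0, 0], "offset": [0, 0, 0], "hand": 0}, {"delta_rot": [0, 0, 0], "offset": [0, 0, 0], "hand": -0.3}, {"delta_rot": [0, 0, 0], "offset": [0, 0, 0], "hand": -0.4}, {"delta_rot": [0, 0, 0], "offset": [0, 0, 0], "hand": -0.5}, {"delta_rot": [0, 0, 0], "offset": [0, 0, 0], "hand": -1}, {"delta_rot": [0, 0, 0], "offset": [0, 0, 0], "hand": -1}, {"delta_rot": [0, 0, 0], "offset": [0, 0, 0], "hand": -1}, {"delta_rot": [0, 0, 0], "offset": [0, 0, 0], "hand": -1}, {"delta_rot": [0, 0, 0], "offset": [0, 0, 0], "hand": -1}, {"delta_rot": [0, 0, 0], "offset": [0, 0, 0], "hand": -1}])

```text
clock: 3.2
position: [535.0, 311.3, 50.2]
tool_rot: [-0.0, 0.77, 0.638, -0.0]
ft_force: [0.8, 0.5, 0.1]
grip_width: 17.1
```

```bash
python3 st.py 534.8 311.7 50;
```

```text
t 3.2 p [534.98 311.27  50.22] yaw x 79.3556155911313 z [-0. -0. -1.] F [0.8  0.52 0.07] T [ 0.02  0.   -0.01] w 17.13597427915851 q [ 0.34  0.7   1.39  0.    1.05 -1.05]
tool delta mm [ 0.39 -0.26  0.22]
```

Call:
send_rows(deltas=[{"delta_rot": [0, 0, 0], "offset": [0, 0, -0.01], "hand": -1}, {"delta_rot": [0, 0, 0], "offset": [0, 0, -0.025], "hand": -1}, {"delta_rot": [0, 0, -5], "offset": [0, 0, -0.03], "hand": -1}, {"delta_rot": [0, 0, -5], "offset": [0, 0, -0.025], "hand": -1}, {"delta_rot": [0, 0, -5], "offset": [0, 0, -0.01], "hand": -1}, {"delta_rot": [0, 0, -3.8], "offset": [0, 0, 0], "hand": -1}, {"delta_rot": [0, 0, 0], "offset": [0, 0, 0], "hand": -1}, {"delta_rot": [0, 0, 0], "offset": [0, 0, 0], "hand": -1}, {"delta_rot": [0, 0, 0], "offset": [0, 0, 0], "hand": -1}])

```text
clock: 3.95
position: [534.8, 311.1, 149.9]
tool_rot: [-0.0, 0.656, 0.755, -0.0]
ft_force: [0.7, 0.3, -2.8]
grip_width: 17.3
```

```bash
python3 st.py 509.6 -91.1 150; python3 - <<'E'
from workcell import r
from h import *
s=r.get_image("top");crop(s,80,200,150,240,"pics/t2.png",6)
s=r.get_image("scene");crop(s,60,220,130,270,"pics/s2.png",5)
E
```

```text
t 3.95 p [534.77 311.12 149.93] yaw x 98.04211539569233 z [-0. -0. -1.] F [ 0.68  0.27 -2.79] T [0.06 0.05 0.01] w 17.29921044586367 q [ 0.34  0.59  1.3  -0.    1.25 -1.37]
tool delta mm [-394.75  -81.19    0.11]
```

View pics/t2.png

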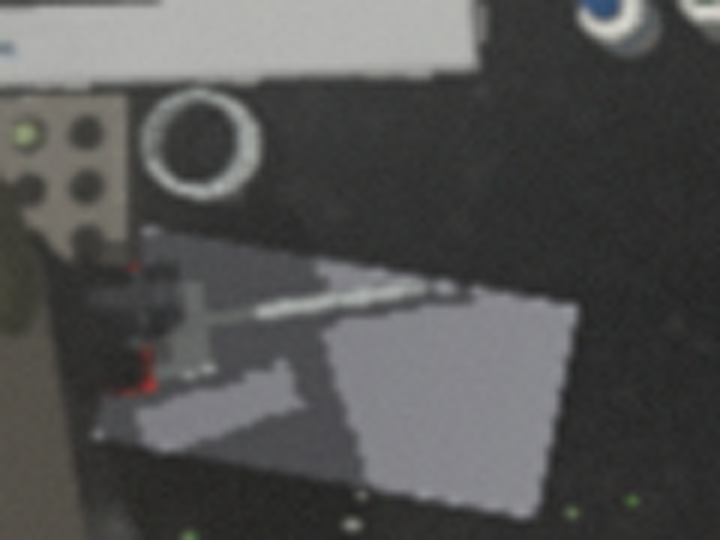

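View pics/s2.png

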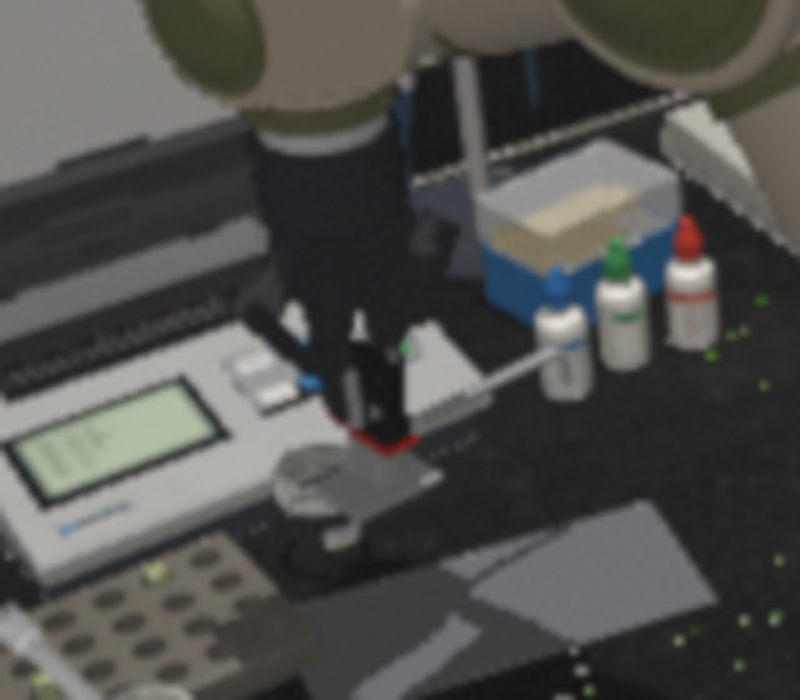

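Call:
send_rows(deltas=[{"delta_rot": [0, 0, 0], "offset": [-0.015, -0.003, 0], "hand": -1}, {"delta_rot": [0, 0, 0], "offset": [-0.03, -0.0065, 0], "hand": -1}, {"delta_rot": [0, 0, 0], "offset": [-0.03, -0.0065, 0], "hand": -1}, {"delta_rot": [0, 0, 0], "offset": [-0.03, -0.0065, 0], "hand": -1}, {"delta_rot": [0, 0, 0], "offset": [-0.03, -0.0065, 0], "hand": -1}, {"delta_rot": [0, 0, 0], "offset": [-0.03, -0.0065, 0], "hand": -1}, {"delta_rot": [0, 0, 0], "offset": [-0.03, -0.0065, 0], "hand": -1}, {"delta_rot": [0, 0, 0], "offset": [-0.03, -0.0065, 0], "hand": -1}, {"delta_rot": [0, 0, 0], "offset": [-0.03, -0.0065, 0], "hand": -1}, {"delta_rot": [0, 0, 0], "offset": [-0.03, -0.0065, 0], "hand": -1}, {"delta_rot": [0, 0, 0], "offset": [-0.03, -0.0065, 0], "hand": -1}, {"delta_rot": [0, 0, 0], "offset": [-0.03, -0.0065, 0], "hand": -1}, {"delta_rot": [0, 0, 0], "offset": [-0.02, -0.0065, 0], "hand": -1}, {"delta_rot": [0, 0, 0], "offset": [-0.01, 0, 0], "hand": -1}, {"delta_rot": [0, 0, 0], "offset": [0, 0, 0], "hand": -1}, {"delta_rot": [0, 0, 0], "offset": [0, 0, 0], "hand": -1}, {"delta_rot": [0, 0, 0], "offset": [0, 0, 0], "hand": -1}])

```text
clock: 5.47
position: [508.1, -70.3, 150.2]
tool_rot: [-0.0, 0.655, 0.756, 0.0]
ft_force: [-0.1, 0.3, -2.7]
grip_width: 17.2
```

```bash
python3 st.py 509.6 -91.1 150; python3 - <<'E'
from workcell import r
from h import *
d=r.get_image("top");crop(d,210,310,160,260,"pics/t3.png",6)
import pickle; pickle.dump(d,open("top3.pkl","wb"))
for v in range(198,218): print(v,*["%3d"%px(d,u,v)[2] for u in range(245,300)])
E
```

```text
t 5.4667 p [508.15 -70.29 150.17] yaw x 98.2053754761026 z [-0.  0. -1.] F [-0.1   0.3  -2.73] T [ 0.04  0.02 -0.02] w 17.161398309598898 q [-0.37  0.37  1.65  0.    1.13 -2.08]
tool delta mm [-20.8   -1.53   0.16]
198 442 441 439 438 438 438 441 438 437 437 437 435 431 432 434 432 432 427   0 435 434 432 430 430 428 429 425 424  -2   2  -1   1   1   1   5  -1   0  -1   1  -2   1   1   2   0   2   4  -1   1   0  -1   0   0  13  42  52
199 443 441 440 440 440 443 441 440 439 438 439 437 433 435 434 435 433   1 437 437 436 435 434 431 431 432 427   0  -3  -2  -1   1   0   1   6   2  -4   3   2   2   1   0  -2  -2   5  -2   1   0  -4   0   0   7  13  39  53
200 441 442 443 441 440 441 440 441 439 439 443 435 438 441 435 435 433   2 439 438 438 436 436 436 433 436 433   0  -2  -6   5   0  -2   4   0  -3   0   2  -4   7   1   0  -1   0   0   0   0   1   4  -2  -3  48  46  52  51
201 445 443 442 442 443 442 442 443 443 440 440 440 440 439 439 437 396 442 439 438 440 439 438 437 435 437 435 416   2   2   0   3   3   5  -3   1  -1   0   1   0  -2  -3   3   3   3  47  46  48  51  52 1166  54 
[... 2898 characters left out ...]
   1   0  -4   0  -2   0   3
215 445 446 447 447 448 448 446 448 449 444 448   2 453 454 454 457 454 453 455 455 452 452 446 438 438 431 424  -2   0   0   8   0  -1   2  -1   2   4   2   0  -1  -1   4  -3   0   1   0   0  -2   2   0   2  -3   0   0   2
216 448 449 447 446 449 448 445 447 448 446 447  -1 457 455 456 456 456 455 455 455 455 454 436 435 434 428 424   3   2  -1   3   0  -1   0   3  -1   2   3  -1   0   0   1   1   0   0  -2   0   1   0   0   2   3   3   0   1
217 447 448 446 448 446 446 448 447 447 447 440   0 457 457 456 457 454 455 456 455 453 443 439 436 435 431  -3  -2  -2   4  -3   0   2   0   0   0   0   0   1   0   0   3   0  -1   1   0   1  -4   0   0   1   0   1   0  -1
```

View pics/t3.png

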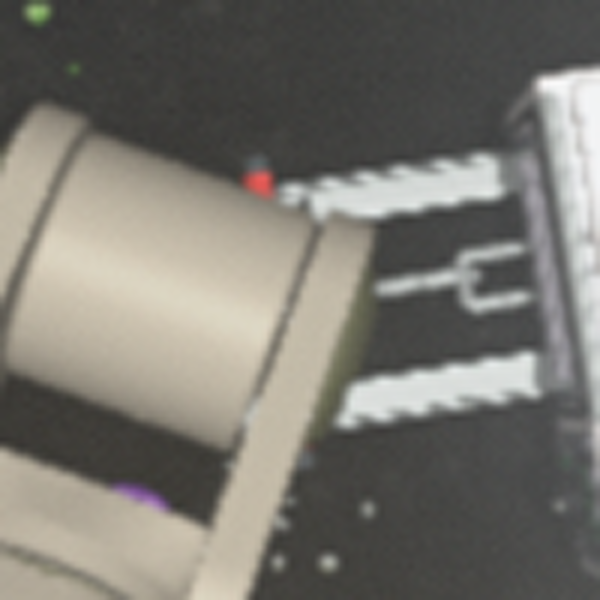

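```bash
cat > tip.py <<'E'
import meas,pickle,sys
from h import *
np.set_printoptions(precision=2,suppress=True)
def shank(fn,win,zs):
    meas.d=pickle.load(open(fn,"rb"))
    S=meas.pts(*win,zs-7,zs+6,zs); print("line",meas.line(S)[0])
    a=np.radians(-81.9); X=np.array([np.cos(a),np.sin(a)]);Y=np.array([-X[1],X[0]])
    s=S[:,:2]@X;t=S[:,:2]@Y; print("s",np.sort(s)[-4:],"t mean",t.mean(), "t end",t[s>s.max()-15].mean(),len(S))
if __name__=="__main__":
    shank("top3.pkl",(273,291,203,210),136.5)
    a=np.radians(-81.9); X=np.array([np.cos(a),np.sin(a)]);Y=np.array([-X[1],X[0]])
    p=np.array([508.15,-70.29]);print("tcp",p@X,p@Y)
E
python3 tip.py
```

```text
line -81.9189
s [266.19 268.43 268.87 271.56] t mean 492.08105394047345 t end 491.73220413886037 41
tcp 141.1877239099794 493.176574075776
```

Call:
send_rows(deltas=[{"delta_rot": [0, 0, 0], "offset": [-0.008, 0, 0], "hand": -1}, {"delta_rot": [0, 0, 0], "offset": [-0.008, 0, 0.01], "hand": -1}, {"delta_rot": [0, 0, 0], "offset": [-0.003, 0, 0.015], "hand": -1}, {"delta_rot": [0, 0, 0], "offset": [0, 0, 0.015], "hand": -1}, {"delta_rot": [0, 0, 0], "offset": [0, 0, 0.01], "hand": -1}, {"delta_rot": [0, 0, 0], "offset": [0, 0, 0], "hand": -1}, {"delta_rot": [0, 0, 0], "offset": [0, 0, 0], "hand": -1}, {"delta_rot": [0, 0, 0], "offset": [0, 0, 0], "hand": -1}])

```text
clock: 6.18
position: [511.2, -90.4, 100.9]
tool_rot: [0.001, 0.655, 0.756, 0.0]
ft_force: [0.4, 0.5, -1.9]
grip_width: 17.0
```

```bash
python3 st.py; python3 - <<'E'
from workcell import r
from h import *
d=r.get_image("top");crop(d,260,320,180,230,"pics/t4.png",10)
s=r.get_image("scene");crop(s,230,345,120,240,"pics/s4.png",5)
import pickle; pickle.dump(d,open("top4.pkl","wb"))
for v in range(198,216): print(v,*["%3d"%px(d,u,v)[2] for u in range(265,302)])
E
```

```text
t 6.1833 p [511.2  -90.41 100.86] yaw x 98.1682304637763 z [ 0. -0. -1.] F [ 0.42  0.5  -1.85] T [-0.01 -0.03  0.02] w 16.981887088193872 q [-0.4   0.44  1.68 -0.    1.02 -2.11]
198 382 384 382 384 381 378 376   3 381 382 379 378 376 372 373 371   4  -2   0  -3   0   0   0   1   0   4   0  -4   2   2   1   0  21  46  52  39  39
199 387 387 383 383 383 382 379   1 387 384 383 381 381 380 376 375  -1   3   0   0  -3   0   0   1  -2   0   0   0   2   0   4  -1  13  35  54  36  38
200 391 388 388 387 386 384 381 374 388 388 387 382 385 383 382 379   2   1   3   3   0   3   0   3  -1   2   2   0   0   0  -1  49  48  53  51  34  41
201 391 390 388 388 390 387   1 390 390 389 386 386 387 384 384 386   1   1   0  -3  -1   1   3   0  -2  48  50  51  52  50  54  49  49  51  50  38  40
202 392 395 392 391 390 388 352 392 392 391 390 393 392 389 386 385   0   1   3   1   1   2  46  52  55  50  48  46  49  49  49   0   3  29  48  52  36
203 395 389 390 391 388 198 393 393 391 391 393 391 389 389 390 373   1   1   0   1   0  51  49  46  49  -1   0   0   1  -1   0   0  -1  24  41  53  39
204 394 39
[... 1115 characters left out ...]
384 375   0   3  -5   0   0  -2   2  46  46  48 1166  -4   1  -4   1   4   2   3  15  34  52
212 399 397 356 404 406 405 405 404 403 404 401 403 395 385 382 374   2   3   1   3   0   0   3   1  -2  -2   1  -2   2   1   5   4   0   1   2  25  52
213 400   4 399 405 407 406 404 408 404 405 404 402 386 384 381 374   0   1  -1   4   3   1   0   1   4   0   1  -2   0   0  -1   0   4   3   0  29  52
214 398 338 408 407 407 409 406 408 405 404 405 396 385 385 379 369   0  -1  -1  -2  -3   0   4  -1   0   1   0  -4   1  -1   1   0   0   5   0  27  43
215 399 381 409 410 409 408 406 407 405 407 406 395 387 384 377  -1   0   0  -1   1   0   2   1   7   0  -2   1   0   2  -2  -3   1  -4  -1   2  21  46
```

View pics/t4.png

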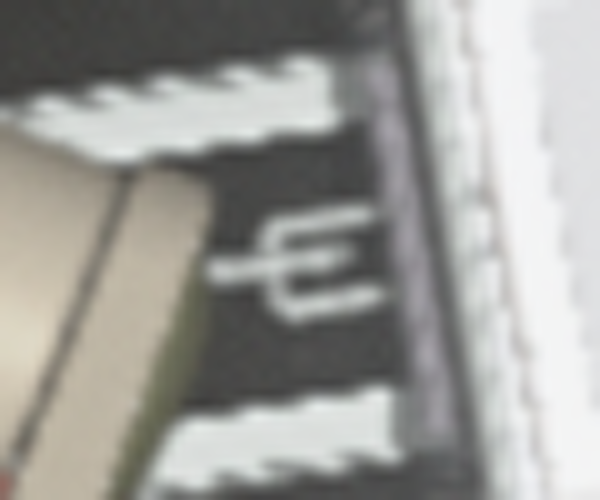

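View pics/s4.png

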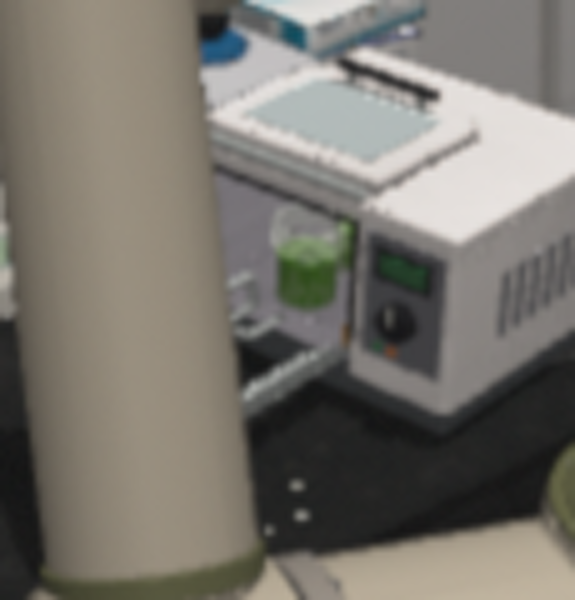

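```bash
python3 - <<'E'
import tip
from h import *
tip.shank("top4.pkl",(280,298,203,210),87)
a=np.radians(-81.9); X=np.array([np.cos(a),np.sin(a)]);Y=np.array([-X[1],X[0]])
p=np.array([511.2,-90.41]);print("tcp",p@X,p@Y)
E
```

```text
line -81.227196
s [288.02 289.91 290.37 290.84] t mean 492.12425069422255 t end 492.16802742359204 35
tcp 161.53674866064617 493.36121344522735
```

Call:
send_rows(deltas=[{"delta_rot": [0, 0, 0], "offset": [0, 0, 0.004], "hand": -1}, {"delta_rot": [0, 0, 0], "offset": [0, 0, 0.004], "hand": -1}, {"delta_rot": [0, 0, 0], "offset": [0, 0, 0.004], "hand": -1}, {"delta_rot": [0, 0, 0], "offset": [0, 0, 0], "hand": -1}])

```text
clock: 6.62
position: [510.3, -90.1, 87.4]
tool_rot: [-0.001, 0.655, 0.756, -0.0]
ft_force: [0.1, 0.5, -2.3]
grip_width: 17.5
```

Call:
send_rows(deltas=[{"delta_rot": [0, 0, 0], "offset": [0, 0, 0.003], "hand": -1}, {"delta_rot": [0, 0, 0], "offset": [0, 0, 0.003], "hand": -1}, {"delta_rot": [0, 0, 0], "offset": [0, 0, 0.003], "hand": -1}, {"delta_rot": [0, 0, 0], "offset": [0, 0, 0.001], "hand": -1}, {"delta_rot": [0, 0, 0], "offset": [0, 0, 0], "hand": -1}, {"delta_rot": [0, 0, 0], "offset": [0, 0, 0], "hand": -1}, {"delta_rot": [0, 0, 0], "offset": [0, 0, 0], "hand": -1}])

```text
clock: 7.2
position: [510.9, -90.3, 78.4]
tool_rot: [0.0, 0.655, 0.756, 0.0]
ft_force: [0.1, 0.2, -2.6]
grip_width: 17.3
```

```bash
cat > look.py <<'E'
import sys,pickle
from workcell import r
from h import *
n=sys.argv[1]
d=r.get_image("top");crop(d,230,330,170,245,f"pics/t{n}.png",7)
pickle.dump(d,open(f"top{n}.pkl","wb"))
E
python3 st.py;python3 look.py 5; python3 - <<'E'
import pickle;from h import *
d=pickle.load(open("top5.pkl","rb"))
for v in range(198,216): print(v,*["%3d"%px(d,u,v)[2] for u in range(276,302)])
E
```

```text
t 7.2 p [510.87 -90.3   78.42] yaw x 98.1581482451778 z [ 0. -0. -1.] F [ 0.06  0.21 -2.55] T [ 0.    0.01 -0.  ] w 17.277877068283544 q [-0.4   0.47  1.7   0.    0.97 -2.11]
198 349 349 340   1   1   1  -1   0   2   0   3   1   0   0  -1  -1  -1   2   1   0   1  17  42  50  37  41
199 355 354 353 347 345   4   0  -1   2   1   2   0  -2  -3   0  -2  -2   2   2   2   4  11  40  53  35  36
200 361 355 359 353 353 1166   2   3  -1   0   0   1   3   1   0   2   3  -1   0  -2  47  52  49  55  38  36
201 362 361 359 358   0   1   0   0   2  -1  -1   0   0  -1  49  51  53  49  50  50  50  52  51  51  35  38
202 362 363 364 360  -1   1   1   1   2   0   0  47  51  49  50  50  49  49  49  48   1   0  27  50  49  35
203 366 367 367 364   2   0   0  -2   1   0  46  56  48  50   1   0   1   1   2   2   2   3  21  45  53  35
204 370 367 369 357   0   3   2   0   0   1  50  51   0   4   0   2   0   3   2   0   0   0  18  39  54  36
205 368 368 369 357  -3   0   0   2  -1  -2  49  53  62  62  62  66  63  61  56  -1   2   4  11  37  55  36
206 372 372 369 347   0   1  62  59  68  65  63  68  65  64 
[... 319 characters left out ...]
   3  -3  46  49  51  54  50  50  49  49  48  52  51
210 377 365 360 355 342   0   0   3  -2   1  -1  51  49  49  49  50  48  49  50  48  50  52   0  20  38  55
211 378 370 359 354 345   3  -2   0   0   0   0  -1  49  52  50  48   1   1  -2   1  -2   0   5  14  38  47
212 367 363 360 352 343   0   0   3   1   3   3   4   4  -2   1   1   4   1   2   0   0   0   1   0  27  50
213 371 361 358 353  -3   0  -2   0   2  -1  -1  -5   0   0  -1  -2  -2   1   0   0   2  -1   1   1  27  51
214 361 365 360 352   3  -2   1   2   1   1   1   0  -1  -1   0  -1   0   0   2   1   3   1   3  -2  25  45
215 366 364 358 355   2   1   0   1  -1  -2   0   2  -1   3   0   0   0   1   3   0   2  -1  -1   3  23  44
```

View pics/t5.png

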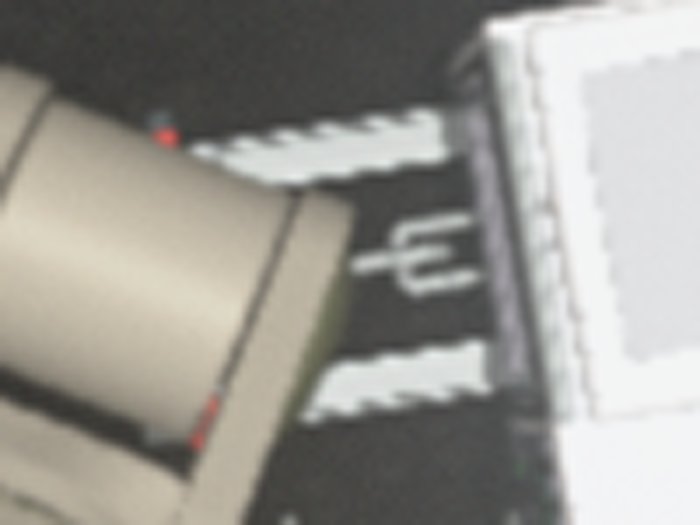

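Call:
send_rows(deltas=[{"delta_rot": [0, 0, 0], "offset": [0.002, 0, 0], "hand": -1}, {"delta_rot": [0, 0, 0], "offset": [0.002, 0, 0], "hand": -1}, {"delta_rot": [0, 0, 0], "offset": [0.002, 0, 0], "hand": -1}, {"delta_rot": [0, 0, 0], "offset": [0, 0, 0], "hand": -1}])

```text
clock: 7.58
position: [509.8, -83.9, 78.3]
tool_rot: [-0.0, 0.655, 0.756, 0.0]
ft_force: [-0.5, -0.2, -2.5]
grip_width: 17.2
```

Call:
send_rows(deltas=[{"delta_rot": [0, 0, 0], "offset": [0.0005, 0, 0], "hand": -1}, {"delta_rot": [0, 0, 0], "offset": [0.0005, 0, 0], "hand": -1}, {"delta_rot": [0, 0, 0], "offset": [0.0005, 0, 0], "hand": -1}, {"delta_rot": [0, 0, 0], "offset": [0.0005, 0, 0], "hand": -1}])

```text
clock: 7.92
position: [509.6, -82.3, 78.3]
tool_rot: [-0.0, 0.655, 0.756, -0.0]
ft_force: [0.3, -0.1, -2.0]
grip_width: 17.6
```

Call:
send_rows(deltas=[{"delta_rot": [0, 0, 0], "offset": [0.0005, 0, 0], "hand": -1}, {"delta_rot": [0, 0, 0], "offset": [0.0005, 0, 0], "hand": -1}, {"delta_rot": [0, 0, 0], "offset": [0.0005, 0, 0], "hand": -1}])

```text
clock: 8.17
position: [509.4, -80.8, 78.3]
tool_rot: [0.0, 0.655, 0.756, 0.0]
ft_force: [-0.1, 0.3, -2.3]
grip_width: 17.8
```

Call:
send_rows(deltas=[{"delta_rot": [0, 0, 0], "offset": [0.0005, 0, 0], "hand": -1}, {"delta_rot": [0, 0, 0], "offset": [0.0005, 0, 0], "hand": -1}])

```text
clock: 8.33
position: [509.3, -79.8, 78.3]
tool_rot: [-0.0, 0.655, 0.756, -0.0]
ft_force: [-0.0, 0.4, -2.0]
grip_width: 17.1
```

Call:
send_rows(deltas=[{"delta_rot": [0, 0, 0], "offset": [0.0005, 0, 0], "hand": -1}, {"delta_rot": [0, 0, 0], "offset": [0.0005, 0, 0], "hand": -1}])

```text
clock: 8.5
position: [509.2, -79.1, 78.3]
tool_rot: [0.0, 0.655, 0.756, -0.0]
ft_force: [0.5, -3.9, -3.9]
grip_width: 17.4
```

Call:
send_rows(deltas=[{"delta_rot": [0, 0, 0], "offset": [0.0005, 0, 0], "hand": -1}, {"delta_rot": [0, 0, 0], "offset": [0.0005, 0, 0], "hand": -1}])

```text
clock: 8.67
position: [509.1, -78.2, 78.3]
tool_rot: [0.0, 0.655, 0.756, -0.0]
ft_force: [0.8, -3.1, -3.4]
grip_width: 17.7
```

Call:
send_rows(deltas=[{"delta_rot": [0, 0, 0], "offset": [0.0005, 0, 0], "hand": -1}, {"delta_rot": [0, 0, 0], "offset": [0.0005, 0, 0], "hand": -1}])

```text
clock: 8.83
position: [508.9, -77.0, 78.3]
tool_rot: [0.0, 0.655, 0.756, -0.0]
ft_force: [-0.7, -3.6, -2.8]
grip_width: 17.6
```

Call:
send_rows(deltas=[{"delta_rot": [0, 0, 0], "offset": [0.0005, 0, 0], "hand": -1}, {"delta_rot": [0, 0, 0], "offset": [0.0005, 0, 0], "hand": -1}])

```text
clock: 9.0
position: [508.8, -76.3, 78.3]
tool_rot: [0.0, 0.655, 0.756, -0.0]
ft_force: [0.5, -6.4, -4.8]
grip_width: 17.9
```

Call:
send_rows(deltas=[{"delta_rot": [0, 0, 0], "offset": [0.0005, 0, 0], "hand": -1}, {"delta_rot": [0, 0, 0], "offset": [0.0005, 0, 0], "hand": -1}])

```text
clock: 9.17
position: [508.8, -75.8, 78.3]
tool_rot: [0.001, 0.655, 0.756, -0.0]
ft_force: [1.7, -9.3, -5.9]
grip_width: 17.3
```

Call:
send_rows(deltas=[{"delta_rot": [0, 0, 0], "offset": [0.0005, 0, 0], "hand": -1}, {"delta_rot": [0, 0, 0], "offset": [0.0005, 0, 0], "hand": -1}])

```text
clock: 9.33
position: [508.6, -74.6, 78.3]
tool_rot: [0.001, 0.655, 0.756, -0.0]
ft_force: [1.0, -7.1, -3.5]
grip_width: 17.4
```

Call:
send_rows(deltas=[{"delta_rot": [0, 0, 0], "offset": [0.0005, 0, 0], "hand": -1}, {"delta_rot": [0, 0, 0], "offset": [0.0005, 0, 0], "hand": -1}])

```text
clock: 9.5
position: [508.4, -73.3, 78.3]
tool_rot: [0.0, 0.655, 0.756, -0.0]
ft_force: [0.3, -5.4, -4.3]
grip_width: 17.3
```

Call:
send_rows(deltas=[{"delta_rot": [0, 0, 0], "offset": [0.0005, 0, 0], "hand": -1}, {"delta_rot": [0, 0, 0], "offset": [0.0005, 0, 0], "hand": -1}, {"delta_rot": [0, 0, 0], "offset": [0.0005, 0, 0], "hand": -1}])

```text
clock: 9.75
position: [508.1, -71.5, 78.3]
tool_rot: [0.0, 0.655, 0.756, -0.0]
ft_force: [0.6, -4.2, -2.2]
grip_width: 17.2
```

Call:
send_rows(deltas=[{"delta_rot": [0, 0, 0], "offset": [0.0005, 0, 0], "hand": -1}, {"delta_rot": [0, 0, 0], "offset": [0.001, 0, 0], "hand": -1}, {"delta_rot": [0, 0, 0], "offset": [0.001, 0, 0], "hand": -1}, {"delta_rot": [0, 0, 0], "offset": [0.001, 0, 0], "hand": -1}])

```text
clock: 10.08
position: [507.6, -67.9, 78.3]
tool_rot: [0.0, 0.655, 0.756, 0.0]
ft_force: [0.7, -3.7, -3.0]
grip_width: 17.3
```

Call:
send_rows(deltas=[{"delta_rot": [0, 0, 0], "offset": [0.0015, 0, 0], "hand": -1}, {"delta_rot": [0, 0, 0], "offset": [0.002, 0, 0], "hand": -1}, {"delta_rot": [0, 0, 0], "offset": [0.002, 0, 0], "hand": -1}, {"delta_rot": [0, 0, 0], "offset": [0.002, 0, 0], "hand": -1}, {"delta_rot": [0, 0, 0], "offset": [0.002, 0, 0], "hand": -1}])

```text
clock: 10.5
position: [506.2, -58.4, 78.3]
tool_rot: [0.0, 0.655, 0.756, -0.0]
ft_force: [0.3, -5.4, -2.8]
grip_width: 17.1
```

```bash
python3 st.py;python3 look.py 6
```

```text
t 10.5 p [506.21 -58.37  78.32] yaw x 98.16377785437768 z [ 0. -0. -1.] F [ 0.27 -5.4  -2.83] T [-0.85 -0.14  0.01] w 17.069966666141816 q [-0.35  0.46  1.73 -0.    0.96 -2.06]
```

View pics/t6.png

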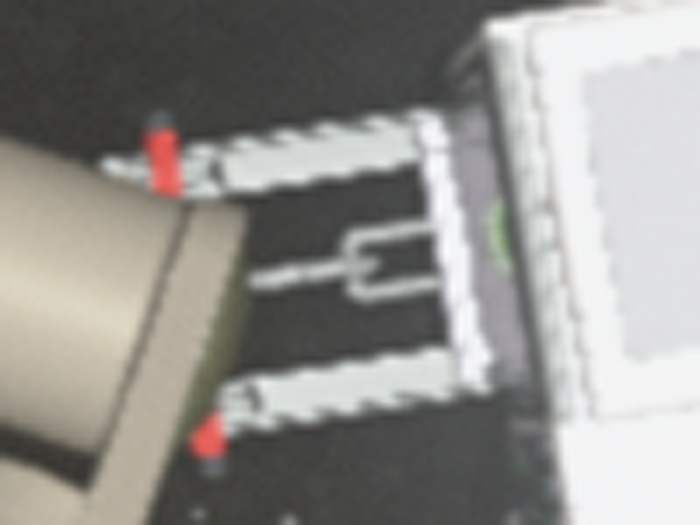

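Call:
send_rows(deltas=[{"delta_rot": [0, 0, 0], "offset": [0.002, 0, 0], "hand": -1}, {"delta_rot": [0, 0, 0], "offset": [0.0025, 0, 0], "hand": -1}, {"delta_rot": [0, 0, 0], "offset": [0.0025, 0, 0], "hand": -1}, {"delta_rot": [0, 0, 0], "offset": [0.0025, 0, 0], "hand": -1}, {"delta_rot": [0, 0, 0], "offset": [0.0025, 0, 0], "hand": -1}, {"delta_rot": [0, 0, 0], "offset": [0.0025, 0, 0], "hand": -1}, {"delta_rot": [0, 0, 0], "offset": [0.0025, 0, 0], "hand": -1}, {"delta_rot": [0, 0, 0], "offset": [0.0025, 0, 0], "hand": -1}, {"delta_rot": [0, 0, 0], "offset": [0.0025, 0, 0], "hand": -1}, {"delta_rot": [0, 0, 0], "offset": [0.0025, 0, 0], "hand": -1}, {"delta_rot": [0, 0, 0], "offset": [0.0025, 0, 0], "hand": -1}, {"delta_rot": [0, 0, 0], "offset": [0.0025, 0, 0], "hand": -1}])

```text
clock: 11.55
position: [502.0, -29.2, 78.3]
tool_rot: [0.0, 0.655, 0.756, -0.0]
ft_force: [1.4, -4.4, -2.6]
grip_width: 17.4
```

Call:
send_rows(deltas=[{"delta_rot": [0, 0, 0], "offset": [0.0025, 0, 0], "hand": -1}, {"delta_rot": [0, 0, 0], "offset": [0.0025, 0, 0], "hand": -1}, {"delta_rot": [0, 0, 0], "offset": [0.0025, 0, 0], "hand": -1}, {"delta_rot": [0, 0, 0], "offset": [0.0025, 0, 0], "hand": -1}, {"delta_rot": [0, 0, 0], "offset": [0.0025, 0, 0], "hand": -1}, {"delta_rot": [0, 0, 0], "offset": [0.0025, 0, 0], "hand": -1}, {"delta_rot": [0, 0, 0], "offset": [0.0025, 0, 0], "hand": -1}, {"delta_rot": [0, 0, 0], "offset": [0.0025, 0, 0], "hand": -1}, {"delta_rot": [0, 0, 0], "offset": [0.002, 0, 0], "hand": -1}, {"delta_rot": [0, 0, 0], "offset": [0.0015, 0, 0], "hand": -1}, {"delta_rot": [0, 0, 0], "offset": [0.001, 0, 0], "hand": -1}, {"delta_rot": [0, 0, 0], "offset": [0, 0, 0], "hand": -1}])

```text
clock: 12.55
position: [498.5, -4.9, 78.3]
tool_rot: [-0.0, 0.655, 0.756, 0.0]
ft_force: [0.9, -2.8, -2.6]
grip_width: 17.3
```

```bash
python3 st.py;python3 look.py 7;python3 - <<'E'
import pickle;from h import *
d=pickle.load(open("top7.pkl","rb"))
for v in range(187,231): print(v,*["%3d"%px(d,u,v)[2] for u in range(250,285)])
E
```

```text
t 12.55 p [498.51  -4.88  78.28] yaw x 98.16318815787002 z [-0.  0. -1.] F [ 0.93 -2.79 -2.63] T [-0.61 -0.12  0.06] w 17.317590032399117 q [-0.25  0.44  1.76  0.    0.94 -1.96]
187   3  39  42  44  42  -1   1   3   0   2   0  -1  -1  -2   4   3   0   0   0   2   0  -1  -1  -2  -1   0  -2   5  -3  -2   0  46  47  47  45
188   0  42  44  43  47   1   2   5   4   0  -1   0   1   2   6   5   0   1   3  -4   0  -5  -3   0  45  46  52  47  45  42  45  39  31  34  30
189   0  48  52  55  54   2   0  -1  -2   4   0  -1   1   4   0  -1   1   0  49  47  43  44  44  48  44  40  32  34  32  51  53  53  52  54  50
190   2  54  54  54  54   0   0   0   2   1  -1   2  41  48  47  43  49  45  44  37  33  34  50  53  55  34  37  35  54  50  50  56  48  52  50
191   0  55  55  56  54   4  52  44  48  45  44  47  41  35  35  35  36  34  31  33  34  32  54  52  53  33  35  33  31  49  53  49  52  51  52
192  48  51  58  54  54  54  40  35  30  32  36  34  35  38  32  36  35  35  37  34  32  35  49  53  53  50  53  49  54  57  55  54  52  50  51
193  39  34  55  56  50  52  36  36  31  37  48  53  32  3
[... 4715 characters left out ...]
  34  32  33  55  54  54  51  37  34  36  48  48  50  34  35  37  34  36  34  33  32  32  37  36  50  53  52  33  34  35  35
227  32  34  35  48  35  32  33  51  56  53  51  45  47  43  47  51  52  31  36  34  33  35  36  36  31  35  37  34  35  39  32  34  34  47  44
228  34  32  33  51  43  47  47  53  55  55  51  46  46  48  33  37  46  49  32  36  35  31  33  36  35  35  34  44  45  47  44  46  47   0   2
229   0  34  33  47  44  47  47  54  52  52  56  54  34  35  33  33  35  35  34  34  39  47  47  46  45  47  46  -3   2   1   0  -1   0   0   0
230   3  35  35  52  31  35  32  32  51  54  53  51  34  30  47  46  47  46  45  46  49  -1   2   5   0   3   0  -2  -2   0   1   0   2   0  -1
```

View pics/t7.png

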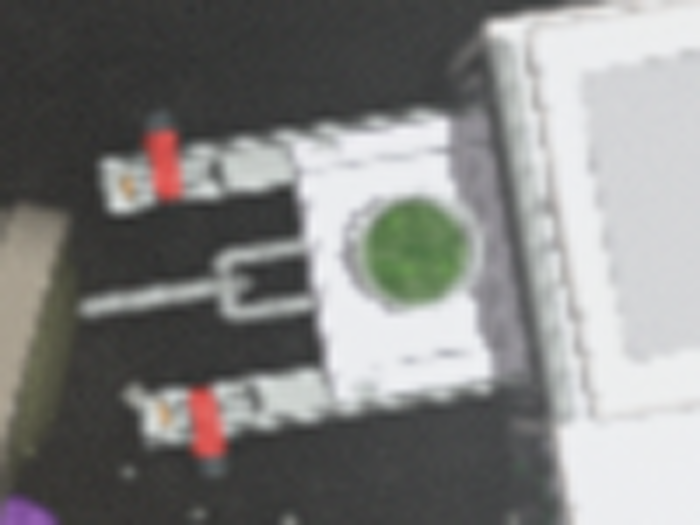

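Call:
send_rows(deltas=[{"delta_rot": [0, 0, 0], "offset": [0.001, 0, 0], "hand": -1}, {"delta_rot": [0, 0, 0], "offset": [0.002, 0, 0], "hand": -1}, {"delta_rot": [0, 0, 0], "offset": [0.002, 0, 0], "hand": -1}, {"delta_rot": [0, 0, 0], "offset": [0.002, 0, 0], "hand": -1}, {"delta_rot": [0, 0, 0], "offset": [0.002, 0, 0], "hand": -1}, {"delta_rot": [0, 0, 0], "offset": [0.002, 0, 0], "hand": -1}, {"delta_rot": [0, 0, 0], "offset": [0.002, 0, 0], "hand": -1}, {"delta_rot": [0, 0, 0], "offset": [0.002, 0, 0], "hand": -1}, {"delta_rot": [0, 0, 0], "offset": [0.002, 0, 0], "hand": -1}, {"delta_rot": [0, 0, 0], "offset": [0.001, 0, 0], "hand": -1}, {"delta_rot": [0, 0, 0], "offset": [0.001, 0, 0], "hand": -1}, {"delta_rot": [0, 0, 0], "offset": [0.001, 0, 0], "hand": -1}])

```text
clock: 13.6
position: [495.7, 14.8, 78.3]
tool_rot: [-0.0, 0.655, 0.756, -0.0]
ft_force: [1.6, -5.0, -2.8]
grip_width: 17.1
```

Call:
send_rows(deltas=[{"delta_rot": [0, 0, 0], "offset": [0.0005, 0, 0], "hand": -1}, {"delta_rot": [0, 0, 0], "offset": [0.0005, 0, 0], "hand": -1}, {"delta_rot": [0, 0, 0], "offset": [0.0005, 0, 0], "hand": -1}, {"delta_rot": [0, 0, 0], "offset": [0.0005, 0, 0], "hand": -1}])

```text
clock: 13.93
position: [495.4, 16.7, 78.3]
tool_rot: [-0.0, 0.655, 0.756, -0.0]
ft_force: [0.7, -4.5, -3.3]
grip_width: 16.9
```

Call:
send_rows(deltas=[{"delta_rot": [0, 0, 0], "offset": [0.0005, 0, 0], "hand": -1}, {"delta_rot": [0, 0, 0], "offset": [0.0005, 0, 0], "hand": -1}, {"delta_rot": [0, 0, 0], "offset": [0.0005, 0, 0], "hand": -1}, {"delta_rot": [0, 0, 0], "offset": [0.0005, 0, 0], "hand": -1}])

```text
clock: 14.27
position: [495.1, 18.7, 78.3]
tool_rot: [-0.0, 0.655, 0.756, -0.0]
ft_force: [0.8, -4.4, -2.9]
grip_width: 17.1
```

```bash
python3 st.py;python3 look.py 8;python3 - <<'E'
import pickle;from h import *
d=pickle.load(open("top8.pkl","rb"))
for v in [193,194,195,225,226,227]: print(v,*["%3d"%px(d,u,v)[2] for u in range(250,285)])
E
```

```text
t 14.2667 p [495.14  18.66  78.27] yaw x 98.15486810520217 z [-0.  0. -1.] F [ 0.82 -4.4  -2.85] T [-0.75 -0.08  0.02] w 17.087148410699037 q [-0.2   0.43  1.77 -0.    0.94 -1.91]
193  40  34  53  55  54  56  38  39  33  36  47  51  39  35  53  51  53  51  50  54  52  54  53  55  55  50  53  53  52  47  42  38  38  37  36
194  33  36  55  53  56  51  48  44  45  44  46  52 1166  32  54  49  54  52  51  50  55  52  53  48  40  36  36  39  40  42  40  37  38  38  38
195  49  48  54  50  55  53  47  43  49  48  49  52  33  32  48  52  55  47  38  37  38  39  40  36  38  38  38  40 1166  38  39  36  39  36  39
225  -1   1   1   3   1   0   6   6  33  53  52  36  37  37  38  36  49  38  30  53  51  52  52  54  54  49  53  57  49  48  51  56  49  50  51
226   1   3  36  35  33  34  36  54  52  51  53  34  30  32  49  47  48  33  33  49  49  52  34  33  34  35  53  50  52  51  54  54  54  53  31
227  35  36  30  43  34  34  38  53  55  50  58  51  44  46  49  55  49  34  32  37  54  48  56  35  35  34  55  52  33  36  38  32  33  47  43
```

Call:
send_rows(deltas=[{"delta_rot": [0, 0, 0], "offset": [0.0005, 0, 0], "hand": -1}, {"delta_rot": [0, 0, 0], "offset": [0.0005, 0, 0], "hand": -1}, {"delta_rot": [0, 0, 0], "offset": [0.0005, 0, 0], "hand": -1}, {"delta_rot": [0, 0, 0], "offset": [0.0005, 0, 0], "hand": -1}])

```text
clock: 14.65
position: [494.9, 20.7, 78.3]
tool_rot: [0.0, 0.655, 0.756, 0.0]
ft_force: [0.6, -4.6, -3.9]
grip_width: 17.0
```

Call:
send_rows(deltas=[{"delta_rot": [0, 0, 0], "offset": [0.0005, 0, 0], "hand": -1}, {"delta_rot": [0, 0, 0], "offset": [0.0005, 0, 0], "hand": -1}, {"delta_rot": [0, 0, 0], "offset": [0.0005, 0, 0], "hand": -1}])

```text
clock: 14.9
position: [494.7, 22.1, 78.3]
tool_rot: [0.0, 0.655, 0.756, -0.0]
ft_force: [1.4, -4.3, -2.0]
grip_width: 17.1
```

Call:
send_rows(deltas=[{"delta_rot": [0, 0, 0], "offset": [0.0005, 0, 0], "hand": -1}, {"delta_rot": [0, 0, 0], "offset": [0.0005, 0, 0], "hand": -1}])

```text
clock: 15.07
position: [494.5, 23.1, 78.3]
tool_rot: [-0.0, 0.655, 0.756, -0.0]
ft_force: [0.8, -4.0, -3.3]
grip_width: 17.4
```

Call:
send_rows(deltas=[{"delta_rot": [0, 0, 0], "offset": [0.0005, 0, 0], "hand": -1}, {"delta_rot": [0, 0, 0], "offset": [0.0005, 0, 0], "hand": -1}])

```text
clock: 15.23
position: [494.4, 24.1, 78.3]
tool_rot: [-0.0, 0.655, 0.756, -0.0]
ft_force: [1.0, -3.8, -3.2]
grip_width: 17.5
```

Call:
send_rows(deltas=[{"delta_rot": [0, 0, 0], "offset": [0.0005, 0, 0], "hand": -1}, {"delta_rot": [0, 0, 0], "offset": [0.0005, 0, 0], "hand": -1}])

```text
clock: 15.4
position: [494.2, 25.1, 78.3]
tool_rot: [-0.0, 0.655, 0.756, -0.0]
ft_force: [0.1, -5.2, -4.1]
grip_width: 17.4
```

Call:
send_rows(deltas=[{"delta_rot": [0, 0, 0], "offset": [0.0005, 0, 0], "hand": -1}, {"delta_rot": [0, 0, 0], "offset": [0.0005, 0, 0], "hand": -1}])

```text
clock: 15.57
position: [494.1, 26.0, 78.3]
tool_rot: [0.0, 0.655, 0.756, -0.0]
ft_force: [-0.5, -6.0, -3.7]
grip_width: 17.4
```

Call:
send_rows(deltas=[{"delta_rot": [0, 0, 0], "offset": [0.0005, 0, 0], "hand": -1}, {"delta_rot": [0, 0, 0], "offset": [0.0003, 0, 0], "hand": -1}, {"delta_rot": [0, 0, 0], "offset": [0, 0, 0], "hand": -1}])

```text
clock: 15.82
position: [494.0, 26.6, 78.2]
tool_rot: [0.0, 0.655, 0.756, -0.0]
ft_force: [0.3, -6.9, -4.6]
grip_width: 17.1
```

```bash
python3 st.py;python3 look.py 9;python3 - <<'E'
import pickle;from h import *
d=pickle.load(open("top9.pkl","rb"))
for v in [193,194,195,225,226,227]: print(v,*["%3d"%px(d,u,v)[2] for u in range(250,285)])
E
```

```text
t 15.8167 p [493.99  26.61  78.24] yaw x 98.16103799356877 z [-0. -0. -1.] F [ 0.33 -6.94 -4.57] T [-1.06 -0.13 -0.02] w 17.088906237069917 q [-0.18  0.43  1.77 -0.    0.94 -1.9 ]
193  37  36  54  56  51  55  35  33  29  37  50  50  50 1166  31  29  55  52  56  52  53  56  53  51  51  50  52  51  50  46  40  38  38  37  36
194  31  37  50  55  56  53  44  48  44  45  50  50  53  54  53  52  52  51  54  53  55  54  54  48  39  36  34  38  41  39  39  39  38  37  39
195  51  44  53  56  53  51  43  48  50  48  53  49  52  54  51  55  54  48  34  36  37  32  36  37  36  37  35  37  40  40  39  37  35  38  38
225   0   0   0  -1  -3   1  -2  -1  36  56  56  37  33  31  34  49  49  50  55  53  53  52  50  53  55  53  54  56  50  48  55  55  50  50  52
226   0   0  33  36  34  34  37  54  56  57  51  33  31  33  48  48  53  48  50  58  52  35  36  39  53  49  54  53  52  50  51  54  52  53  34
227  36  35  31  51  35  37  37  56  48  55  53  47  47  47  48  48  52  50  51  56  35  33  35  51  51  55  49  51  34  38  30  36  37  46  43
```

Call:
send_rows(deltas=[{"delta_rot": [0, 0, 0], "offset": [0.0005, 0, 0], "hand": -1}, {"delta_rot": [0, 0, 0], "offset": [0.0003, 0, 0], "hand": -1}, {"delta_rot": [0, 0, 0], "offset": [0, 0, 0], "hand": -1}])

```text
clock: 16.12
position: [493.9, 27.2, 78.2]
tool_rot: [0.0, 0.655, 0.756, -0.0]
ft_force: [1.0, -6.8, -4.3]
grip_width: 17.4
```

Call:
send_rows(deltas=[{"delta_rot": [0, 0, 0], "offset": [0.0004, 0, 0], "hand": -1}, {"delta_rot": [0, 0, 0], "offset": [0, 0, 0], "hand": -1}])

```text
clock: 16.28
position: [493.9, 27.5, 78.2]
tool_rot: [0.0, 0.655, 0.756, -0.0]
ft_force: [0.9, -8.6, -3.9]
grip_width: 17.0
```

Call:
send_rows(deltas=[{"delta_rot": [0, 0, 0], "offset": [0.0004, 0, 0], "hand": -1}, {"delta_rot": [0, 0, 0], "offset": [0.0003, 0, 0], "hand": -1}, {"delta_rot": [0, 0, 0], "offset": [0, 0, 0], "hand": -1}])

```text
clock: 16.53
position: [493.8, 28.0, 78.2]
tool_rot: [0.0, 0.655, 0.756, -0.0]
ft_force: [1.4, -8.6, -4.1]
grip_width: 17.4
```

```bash
python3 st.py
```

```text
t 16.5333 p [493.81  28.01  78.21] yaw x 98.16503501620252 z [ 0. -0. -1.] F [ 1.37 -8.62 -4.06] T [-1.5  -0.17 -0.07] w 17.390286342285837 q [-0.18  0.43  1.77 -0.    0.94 -1.89]
```

Call:
send_rows(deltas=[{"delta_rot": [0, 0, 0], "offset": [0, 0, 0], "hand": -1}])

```text
clock: 16.62
position: [493.8, 28.0, 78.2]
tool_rot: [0.0, 0.655, 0.756, -0.0]
ft_force: [0.4, -9.2, -4.8]
grip_width: 17.2
```

Call:
send_rows(deltas=[{"delta_rot": [0, 0, 0], "offset": [0, 0, 0], "hand": -1}])

```text
clock: 16.7
position: [493.8, 28.0, 78.2]
tool_rot: [0.0, 0.655, 0.756, -0.0]
ft_force: [1.6, -9.9, -4.4]
grip_width: 17.5
```

```bash
python3 st.py
```

```text
t 16.7 p [493.77  28.01  78.18] yaw x 98.1628189354379 z [-0. -0. -1.] F [ 1.6  -9.93 -4.39] T [-1.54 -0.16 -0.06] w 17.46760862333082 q [-0.18  0.43  1.77 -0.    0.94 -1.89]
```

Call:
send_rows(deltas=[{"delta_rot": [0, 0, 0], "offset": [0.0004, 0, 0], "hand": -1}, {"delta_rot": [0, 0, 0], "offset": [0, 0, 0], "hand": -1}, {"delta_rot": [0, 0, 0], "offset": [0, 0, 0], "hand": -1}])

```text
clock: 16.95
position: [493.8, 28.3, 78.2]
tool_rot: [0.0, 0.655, 0.756, -0.001]
ft_force: [1.1, -9.7, -5.3]
grip_width: 17.2
```

Call:
send_rows(deltas=[{"delta_rot": [0, 0, 0], "offset": [0, 0, 0], "hand": -1}, {"delta_rot": [0, 0, 0], "offset": [0, 0, 0], "hand": -1}, {"delta_rot": [0, 0, 0], "offset": [0, 0, 0], "hand": -1}, {"delta_rot": [0, 0, 0], "offset": [0, 0, 0], "hand": -1}, {"delta_rot": [0, 0, 0], "offset": [0, 0, 0], "hand": -1}, {"delta_rot": [0, 0, 0], "offset": [0, 0, 0], "hand": -1}, {"delta_rot": [0, 0, 0], "offset": [0, 0, 0], "hand": -1}])

```text
clock: 17.53
position: [493.7, 28.3, 78.2]
tool_rot: [0.0, 0.655, 0.756, -0.001]
ft_force: [1.7, -9.6, -5.4]
grip_width: 17.5
```

```bash
python3 st.py
```

```text
t 17.5333 p [493.74  28.32  78.15] yaw x 98.16036516178026 z [ 0. -0. -1.] F [ 1.68 -9.57 -5.4 ] T [-1.67 -0.17 -0.  ] w 17.470824334889567 q [-0.18  0.43  1.77 -0.    0.94 -1.89]
```

Call:
send_rows(deltas=[{"delta_rot": [0, 0, 0], "offset": [0, 0, 0], "hand": -1}, {"delta_rot": [0, 0, 0], "offset": [0, 0, 0], "hand": -1}, {"delta_rot": [0, 0, 0], "offset": [0, 0, 0], "hand": -1}, {"delta_rot": [0, 0, 0], "offset": [0, 0, 0], "hand": -1}, {"delta_rot": [0, 0, 0], "offset": [0, 0, 0], "hand": -1}, {"delta_rot": [0, 0, 0], "offset": [0, 0, 0], "hand": -1}, {"delta_rot": [0, 0, 0], "offset": [0, 0, 0], "hand": -1}])

```text
clock: 18.12
position: [493.8, 28.3, 78.2]
tool_rot: [0.001, 0.655, 0.756, -0.001]
ft_force: [1.5, -9.5, -5.4]
grip_width: 17.3
```

```bash
python3 st.py
```

```text
t 18.1167 p [493.76  28.3   78.19] yaw x 98.16139976446809 z [ 0. -0. -1.] F [ 1.45 -9.53 -5.37] T [-1.71 -0.19 -0.03] w 17.3181134079352 q [-0.18  0.43  1.77 -0.    0.94 -1.89]
```

Call:
send_rows(deltas=[{"delta_rot": [0, 0, 0], "offset": [0.0004, 0, 0], "hand": -1}, {"delta_rot": [0, 0, 0], "offset": [0, 0, 0], "hand": -1}, {"delta_rot": [0, 0, 0], "offset": [0, 0, 0], "hand": -1}, {"delta_rot": [0, 0, 0], "offset": [0, 0, 0], "hand": -1}, {"delta_rot": [0, 0, 0], "offset": [0, 0, 0], "hand": -1}, {"delta_rot": [0, 0, 0], "offset": [0, 0, 0], "hand": -1}, {"delta_rot": [0, 0, 0], "offset": [0, 0, 0], "hand": -1}, {"delta_rot": [0, 0, 0], "offset": [0, 0, 0], "hand": -1}, {"delta_rot": [0, 0, 0], "offset": [0, 0, 0], "hand": -1}, {"delta_rot": [0, 0, 0], "offset": [0, 0, 0], "hand": -1}, {"delta_rot": [0, 0, 0], "offset": [0, 0, 0], "hand": -1}, {"delta_rot": [0, 0, 0], "offset": [0, 0, 0], "hand": -1}, {"delta_rot": [0, 0, 0], "offset": [0, 0, 0], "hand": -1}, {"delta_rot": [0, 0, 0], "offset": [0, 0, 0], "hand": -1}])

```text
clock: 19.28
position: [493.7, 28.6, 78.2]
tool_rot: [0.001, 0.655, 0.756, -0.001]
ft_force: [1.0, -11.1, -5.3]
grip_width: 17.6
```

```bash
python3 st.py
```

```text
t 19.2833 p [493.71  28.59  78.16] yaw x 98.16299326867555 z [ 0. -0. -1.] F [  0.95 -11.05  -5.33] T [-1.77 -0.18 -0.03] w 17.59046844643992 q [-0.18  0.43  1.77 -0.    0.94 -1.89]
```

Call:
send_rows(deltas=[{"delta_rot": [0, 0, 0], "offset": [-0.0005, 0, 0], "hand": -1}, {"delta_rot": [0, 0, 0], "offset": [-0.0005, 0, 0], "hand": -1}, {"delta_rot": [0, 0, 0], "offset": [-0.0005, 0, 0], "hand": -1}, {"delta_rot": [0, 0, 0], "offset": [-0.0005, 0, 0], "hand": -1}, {"delta_rot": [0, 0, 0], "offset": [-0.0005, 0, 0], "hand": -1}, {"delta_rot": [0, 0, 0], "offset": [-0.0005, 0, 0], "hand": -1}, {"delta_rot": [0, 0, 0], "offset": [-0.0005, 0, 0], "hand": -1}, {"delta_rot": [0, 0, 0], "offset": [-0.0005, 0, 0], "hand": -1}, {"delta_rot": [0, 0, 0], "offset": [-0.0005, 0, 0], "hand": -1}, {"delta_rot": [0, 0, 0], "offset": [-0.0005, 0, 0], "hand": -1}, {"delta_rot": [0, 0, 0], "offset": [-0.001, 0, 0], "hand": -1}, {"delta_rot": [0, 0, 0], "offset": [-0.001, 0, 0], "hand": -1}, {"delta_rot": [0, 0, 0], "offset": [-0.0015, 0, 0], "hand": -1}, {"delta_rot": [0, 0, 0], "offset": [-0.0015, 0, 0], "hand": -1}, {"delta_rot": [0, 0, 0], "offset": [-0.001, 0, 0], "hand": -1}, {"delta_rot": [0, 0, 0], "offset": [-0.0005, 0, 0], "hand": -1}, {"delta_rot": [0, 0, 0], "offset": [0, 0, 0], "hand": -1}, {"delta_rot": [0, 0, 0], "offset": [0, 0, 0], "hand": -1}])

```text
clock: 20.78
position: [495.2, 18.1, 78.3]
tool_rot: [-0.0, 0.655, 0.756, 0.0]
ft_force: [0.1, 0.2, -2.5]
grip_width: 17.4
```

```bash
python3 st.py;python3 look.py 10;python3 - <<'E'
import pickle;from h import *
d=pickle.load(open("top10.pkl","rb"))
for v in [193,194,195]+list(range(204,218))+[225,226,227]: print(v,*["%3d"%px(d,u,v)[2] for u in range(225,275)])
E
```

```text
t 20.7833 p [495.24  18.11  78.3 ] yaw x 98.15377004623559 z [ 0.  0. -1.] F [ 0.14  0.17 -2.46] T [ 0.04 -0.05 -0.  ] w 17.40763033146774 q [-0.2   0.43  1.77  0.    0.94 -1.91]
193  -3   0  -1  -2  -1   0   1  -1   1   1   0  -3   2  -1   1   0   2  -1   1   2  45  47  46  45  44  36  37  56  50  52  56  32  33  33  36  52  51  47  54  32  34  47  51  48  54  54  51  51  54  56
194   5   0   0   1   0  -1   1  -3   0   2   0   3   2   0   1   1   0   2  -3   0  33  36  37  39  35  36  36  57  52  55  55  47  44  46  45  49  52  55  56  55  52  53  52  52  54  58  45  52  43  41
195   1   4   3   0  -1  -1  -2   0   3  -3   2   2   0   1   0   0   5   3  -2   0  32  36  48  47  35  48  44  56  56  51  51  51  47  48  51  50  52  52  56  53  52  51  44  35  39  38  40  42  41  35
204 364 363 362 346   0   1   1  -1   0   0   1   0   2   0   2   0   0   4   3   1   0   0   1   0   2   0   1   4   0   2   1   0  -1   2   1   0   0   2  53  36  36  39  34  37  39 100 103  75  75  80
205 367 363 355 348 326   0   2   1   2   2   2  -4  -2   2   1   1   0   0  -3  -3  -1  -1   1  -2   0  
[... 2464 characters left out ...]
 49   1   0   1   2  -3  -3  -1   3  -4   0   2  52  39  36  37  41  38  34  39  42  38
225 364 360 359 352 324   0   0   0   1   2  -2 1166   3   0   2   2   0   0  -1   0   5   1   3   0   3  -2   0   2   0   0  -3   0  -2  33  54  53  32  32  34  31  52  49  51  48  54  52  50  47  50  51
226 363 360 353 349   1   0   0   0   3   1   0   0   0   0   2   0   2   4   0  -1  -1   4   0  -4   3  -2  -1  35  35  35  32  33  54  55  53  55  36  37  36  45  52  49  53  51  52  50  32  37  34  51
227 360 354 353 343   0   0  -2  -1   3   2  -3  -2   0   1   2   1   2   0   1   0  -2   3   1   0   3  36  35  35  46  35  32  36  57  52  52  52  47  48  46  45  50  53  51  51  50  33  32  34  51  48
```

View pics/t10.png

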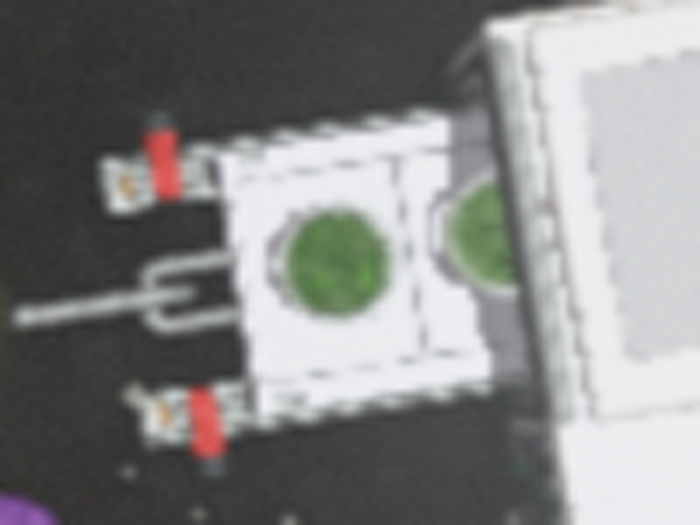

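Call:
send_rows(deltas=[{"delta_rot": [0, 0, 0], "offset": [0, 0, -0.003], "hand": -1}, {"delta_rot": [0, 0, 0], "offset": [0, 0, -0.004], "hand": -1}, {"delta_rot": [0, 0, 0], "offset": [0, 0, -0.005], "hand": -1}, {"delta_rot": [0, 0, 0], "offset": [0, 0, -0.005], "hand": -1}, {"delta_rot": [0, 0, 0], "offset": [0, 0, -0.008], "hand": -1}, {"delta_rot": [0, 0, 0], "offset": [0, 0, -0.015], "hand": -1}, {"delta_rot": [0, 0, 0], "offset": [0, 0, -0.02], "hand": -1}, {"delta_rot": [0, 0, 0], "offset": [0, 0, -0.012], "hand": -1}, {"delta_rot": [0, 0, 0], "offset": [0, 0, 0], "hand": -1}, {"delta_rot": [0, 0, 0], "offset": [0, 0, 0], "hand": -1}])

```text
clock: 21.67
position: [495.3, 18.1, 150.7]
tool_rot: [0.001, 0.655, 0.756, 0.0]
ft_force: [-0.1, -0.0, -1.9]
grip_width: 17.2
```

```bash
python3 st.py 532 306 150;python3 look.py 11;python3 - <<'E'
import pickle;from h import *
d=pickle.load(open("top11.pkl","rb"))
for v in [193,194,195]+list(range(204,218))+[225,226,227]: print(v,*["%3d"%px(d,u,v)[2] for u in range(225,270)])
E
```

```text
t 21.6667 p [495.35  18.13 150.75] yaw x 98.15815576297936 z [ 0. -0. -1.] F [-0.14 -0.   -1.92] T [-0.02 -0.01 -0.07] w 17.21319111515688 q [-0.2   0.33  1.7   0.    1.11 -1.91]
tool delta mm [279.76  77.13   0.72]
193   0   1  -4   2   3   0   0   0   0  -2   0   0   3   0   0  -4   2   1   2   0  42  46  51  44  45  41  33  56  51  53  49  35  32  30  33  45  49  53  54  38  29  51  54  54  54
194  -1 1166  -1  -2   4   1   1   1   1   1  -1   4   0   3   1  -4   4   0   4  -2  34  33  35  34  31  34  34  55  54  54  54  43  43  48  44  50  53  49  50  56  53  50  53  52  52
195   0   0   5   1   0   0   0   1   0   1   0   4  -1   0   0   0   2   1   0   4  36  30  48  49  35  46  48  57  55  54  51  45  48  47  48  47  49  50  59  51  51  51  50  40  34
204 423 403   0   0   1   0  -2   0   1  -1   2   4   1   1   0   0   1  -1  -2   2   3   0   0   5   1   2   0   1   0   0   0   4  -1   1   1   2   0  -4  49  35  37  36  35  34  39
205 423 399   0   1   4  -1   3   1  -1   1  -1   0   0   1   1   1   0   1   0   0   0   0   2   0   0   2  -2   0   0   0   2  -1  -1   2   2  -2
[... 2099 characters left out ...]
  -2  -4  -3  -2  -1   0   2   3   0   2  -2  -2   6   0   0   1   0  -1   3   0  49   1   0   0   2   0   3   0   2  -1  -1   1  51  42  37  36  37
225 426 409   1   2  -1  -2   2   0   1   2   0   1  -1   0   0   5   0  -3   0  -1  -1   0   1   2   4   3   0  -3   3   1  -2  -2   3  37  52  50  38  31  37  34  49  50  53  50  50
226 425 405   0  -1   0  -3   1   0  -1   4   1   1   1   3   0   3  -2  -1   3   0   3   1   2   2   2   1   0  33  35  38  31  34  54  55  54  51  33  33  33  46  48  48  50  51  51
227 422 402   1  -2  -1   1  -2   0   2  -1   0   2  -1   0  -1   1   2  -1   0   4   0   1   3  -3   4  40  35  36  50  33  33  34  52  56  55  49  44  48  47  48  48  48  51  51  54
```

View pics/t11.png

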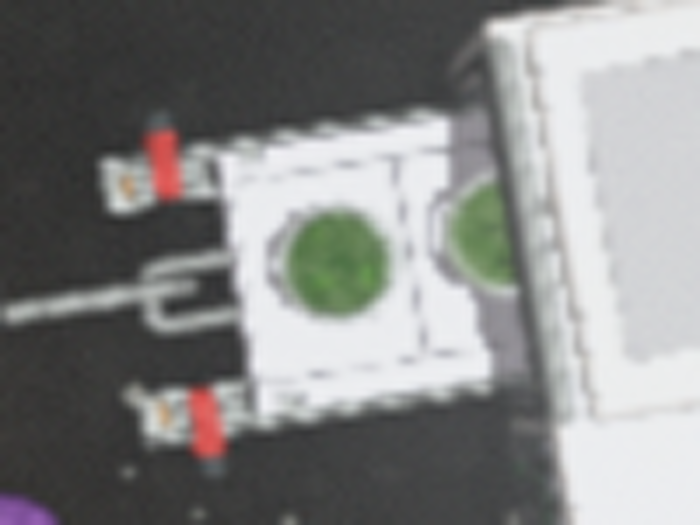

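Call:
send_rows(deltas=[{"delta_rot": [0, 0, 0], "offset": [0.014, 0.004, 0], "hand": -1}, {"delta_rot": [0, 0, 0], "offset": [0.028, 0.008, 0], "hand": -1}, {"delta_rot": [0, 0, 0], "offset": [0.03, 0.008, 0], "hand": -1}, {"delta_rot": [0, 0, 0], "offset": [0.03, 0.008, 0], "hand": -1}, {"delta_rot": [0, 0, 0], "offset": [0.03, 0.008, 0], "hand": -1}, {"delta_rot": [0, 0, 0], "offset": [0.03, 0.008, 0], "hand": -1}, {"delta_rot": [0, 0, 0], "offset": [0.03, 0.008, 0], "hand": -1}, {"delta_rot": [0, 0, 0], "offset": [0.03, 0.008, 0], "hand": -1}, {"delta_rot": [0, 0, 0], "offset": [0.028, 0.008, 0], "hand": -1}, {"delta_rot": [0, 0, 0], "offset": [0.014, 0.005, 0], "hand": -1}, {"delta_rot": [0, 0, 0], "offset": [0.008, 0.003, 0], "hand": -1}, {"delta_rot": [0, 0, 5], "offset": [0, 0, 0], "hand": -1}, {"delta_rot": [0, 0, 5], "offset": [0, 0, 0], "hand": -1}, {"delta_rot": [0, 0, 5], "offset": [0, 0, 0], "hand": -1}, {"delta_rot": [0, 0, 3.9], "offset": [0, 0, 0], "hand": -1}, {"delta_rot": [0, 0, 0], "offset": [0, 0, 0], "hand": -1}, {"delta_rot": [0, 0, 0], "offset": [0, 0, 0], "hand": -1}])

```text
clock: 23.13
position: [531.8, 297.6, 149.6]
tool_rot: [-0.0, 0.77, 0.638, -0.001]
ft_force: [-0.1, 0.4, -2.4]
grip_width: 16.8
```

```bash
python3 st.py 532 298 50.2;python3 - <<'E'
from workcell import r
from h import *
s=r.get_image("scene");crop(s,60,220,130,270,"pics/s12.png",5)
E
```

```text
t 23.1333 p [531.75 297.55 149.64] yaw x 79.34503849707231 z [-0. -0. -1.] F [-0.07  0.36 -2.44] T [ 0.01 -0.01  0.06] w 16.827913350546837 q [ 0.32  0.57  1.34 -0.    1.24 -1.07]
tool delta mm [ 0.56  0.26 99.44]
```

View pics/s12.png

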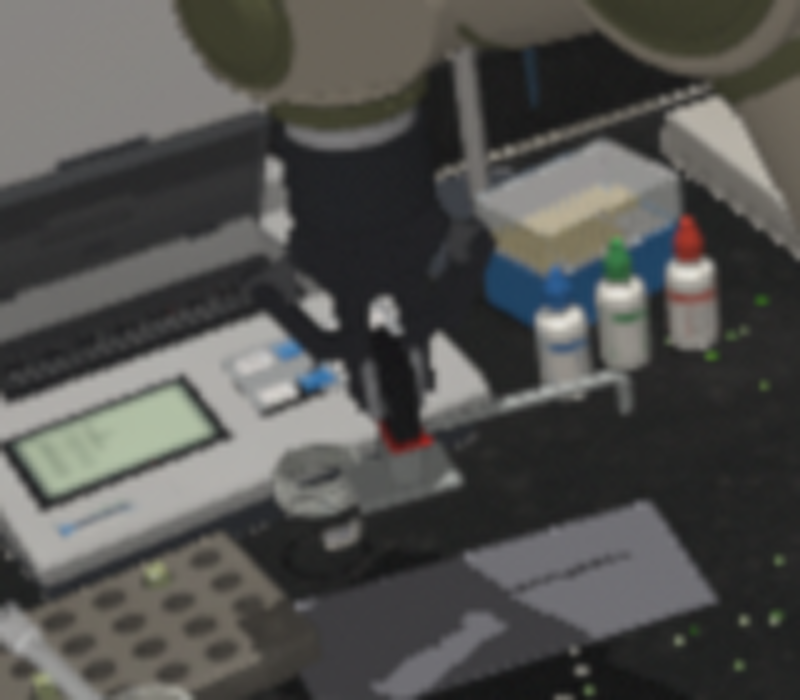

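Call:
send_rows(deltas=[{"delta_rot": [0, 0, 0], "offset": [0, 0, 0.015], "hand": -1}, {"delta_rot": [0, 0, 0], "offset": [0, 0, 0.03], "hand": -1}, {"delta_rot": [0, 0, 0], "offset": [0, 0, 0.025], "hand": -1}, {"delta_rot": [0, 0, 0], "offset": [0, 0, 0.015], "hand": -1}, {"delta_rot": [0, 0, 0], "offset": [0, 0, 0.008], "hand": -1}, {"delta_rot": [0, 0, 0], "offset": [0, 0, 0.004], "hand": -1}, {"delta_rot": [0, 0, 0], "offset": [0, 0, 0], "hand": -1}, {"delta_rot": [0, 0, 0], "offset": [0, 0, 0], "hand": -1}, {"delta_rot": [0, 0, 0], "offset": [0, 0, 0], "hand": -1}])

```text
clock: 23.93
position: [532.5, 298.4, 54.5]
tool_rot: [0.0, 0.77, 0.638, 0.001]
ft_force: [-0.8, 0.4, -2.9]
grip_width: 17.2
```

Call:
send_rows(deltas=[{"delta_rot": [0, 0, 0], "offset": [0, 0, 0.001], "hand": -1}, {"delta_rot": [0, 0, 0], "offset": [0, 0, 0.001], "hand": -1}, {"delta_rot": [0, 0, 0], "offset": [0, 0, 0], "hand": -1}])

```text
clock: 24.18
position: [531.9, 298.2, 51.4]
tool_rot: [0.0, 0.77, 0.638, 0.0]
ft_force: [-0.0, 1.0, -2.7]
grip_width: 17.2
```

Call:
send_rows(deltas=[{"delta_rot": [0, 0, 0], "offset": [0, 0, 0.0005], "hand": -1}, {"delta_rot": [0, 0, 0], "offset": [0, 0, 0.0005], "hand": -1}, {"delta_rot": [0, 0, 0], "offset": [0, 0, 0], "hand": -1}])

```text
clock: 24.43
position: [531.9, 298.2, 50.2]
tool_rot: [0.0, 0.77, 0.638, -0.0]
ft_force: [0.9, -0.5, -2.4]
grip_width: 17.5
```

Call:
send_rows(deltas=[{"delta_rot": [0, 0, 0], "offset": [0, 0, 0.0005], "hand": -1}, {"delta_rot": [0, 0, 0], "offset": [0, 0, 0], "hand": -1}])

```text
clock: 24.6
position: [531.9, 298.2, 50.2]
tool_rot: [0.0, 0.77, 0.638, 0.0]
ft_force: [-2.4, -1.2, 3.2]
grip_width: 17.4
```

Call:
send_rows(deltas=[{"delta_rot": [0, 0, 0], "offset": [0, 0, 0.0005], "hand": -1}, {"delta_rot": [0, 0, 0], "offset": [0, 0, 0], "hand": -1}])

```text
clock: 24.77
position: [532.0, 298.3, 50.1]
tool_rot: [0.0, 0.77, 0.638, 0.0]
ft_force: [-2.7, -0.8, 7.3]
grip_width: 17.3
```

Call:
send_rows(deltas=[{"delta_rot": [0, 0, 0], "offset": [0, 0, -0.0004], "hand": -1}, {"delta_rot": [0, 0, 0], "offset": [0, 0, 0], "hand": -0.5}, {"delta_rot": [0, 0, 0], "offset": [0, 0, 0], "hand": -0.3}, {"delta_rot": [0, 0, 0], "offset": [0, 0, 0], "hand": 0}, {"delta_rot": [0, 0, 0], "offset": [0, 0, 0], "hand": 0.4}, {"delta_rot": [0, 0, 0], "offset": [0, 0, 0], "hand": 0.4}, {"delta_rot": [0, 0, 0], "offset": [0, 0, 0], "hand": 0.4}, {"delta_rot": [0, 0, 0], "offset": [0, 0, 0], "hand": 0.4}])

```text
clock: 25.43
position: [531.9, 298.2, 49.7]
tool_rot: [-0.0, 0.77, 0.638, -0.0]
ft_force: [-0.6, -0.3, 0.5]
grip_width: 59.6
```

Call:
send_rows(deltas=[{"delta_rot": [0, 0, 0], "offset": [0, 0, -0.01], "hand": 0.4}, {"delta_rot": [0, 0, 0], "offset": [0, 0, -0.02], "hand": 0.4}, {"delta_rot": [0, 0, 0], "offset": [0, 0, -0.03], "hand": 0.4}, {"delta_rot": [0, 0, 0], "offset": [0, 0, -0.04], "hand": 0.4}, {"delta_rot": [0, 0, 0], "offset": [0, 0, -0.04], "hand": 0.4}, {"delta_rot": [0, 0, 0], "offset": [0, 0, -0.03], "hand": 0.4}, {"delta_rot": [0, 0, 0], "offset": [0, -0.03, 0], "hand": 0.4}, {"delta_rot": [0, 0, 0], "offset": [0, -0.04, 0], "hand": 0.4}, {"delta_rot": [0, 0, 0], "offset": [0, -0.04, 0], "hand": 0.4}, {"delta_rot": [0, 0, 0], "offset": [0, -0.04, 0], "hand": 0.4}, {"delta_rot": [0, 0, 0], "offset": [0, -0.03, 0], "hand": 0.4}, {"delta_rot": [0, 0, 0], "offset": [0, 0, 0], "hand": 0.4}, {"delta_rot": [0, 0, 0], "offset": [0, 0, 0], "hand": 0.4}])

```text
clock: 26.52
position: [354.2, 332.1, 220.9]
tool_rot: [0.0, 0.77, 0.639, 0.001]
ft_force: [0.8, 0.1, 0.3]
grip_width: 59.8
```

```bash
python3 st.py;python3 look.py 13;python3 - <<'E'
from workcell import r
from h import *
import pickle,meas
d=r.get_image("top");pickle.dump(d,open("top13.pkl","wb")); cv2.imwrite("pics/t13f.png",cv2.resize(d["frame"],(768,576),interpolation=cv2.INTER_CUBIC))
crop(d,85,185,170,245,"pics/t13p.png",8)
s=r.get_image("scene");cv2.imwrite("pics/s13.png",cv2.resize(s["frame"],(768,576),interpolation=cv2.INTER_CUBIC))
crop(s,90,220,170,280,"pics/s13p.png",6)
for v in [193,194,195,225,226,227]: print(v,*["%3d"%px(d,u,v)[2] for u in range(250,285)])
meas.d=d
f=[px(d,u,v) for v in range(193,222) for u in range(100,135)]
f=np.array([p for p in f if 84<p[2]<95]);print("grip top",f.mean(0),len(f),f[:,2].mean())
E
```

```text
t 26.5167 p [354.23 332.13 220.91] yaw x 79.3680034995176 z [ 0.  0. -1.] F [0.83 0.12 0.34] T [ 0.01 -0.05  0.01] w 59.821763350257484 q [ 0.51  0.23  1.63 -0.    1.28 -0.87]
193  38  33  53  53  50  56  33  37  27  32  54  51  53  52  34  37  52  50  52  51  53  50  49  51  51  51  51  48  53  49  42  36  37  39  31
194  35  32  51  52  53  56  44  45  47  48  48  53  54  54  48  51  53  54  53  53  55  56  50  50  38  36  40  40  37  38  38  38  39  38  34
195  47  48  53  56  53  56  45  50  45  48  53  51  53  54  52  54  52  42  37  37  39  37  37  38  36  39  38  34  34  39  36  37 1166  42  36
225   1   1   0   0   0   4   0   2  32  50  55  34  32  33  33  45  47  53  52  51  48  50  50  53  55  52  53  54  52  53  55  51  50  52  51
226  -1   0  36  33  33  38  30  52  53  54  52  34  36  38  46  51  47  51  50  52  51  36  36  33  54  52  53  49  54  49  54  51  52  55  34
227  35  34  38  50  33  33  35  51  54  56  54  46  48  47  46  48  56  53  52  56  33  33  38  52  50  52  50  51  35  33  32  36  32  46  45
grip top [531.17 296.73  89.04] 128 89.0369442965793
```

View pics/t13f.png

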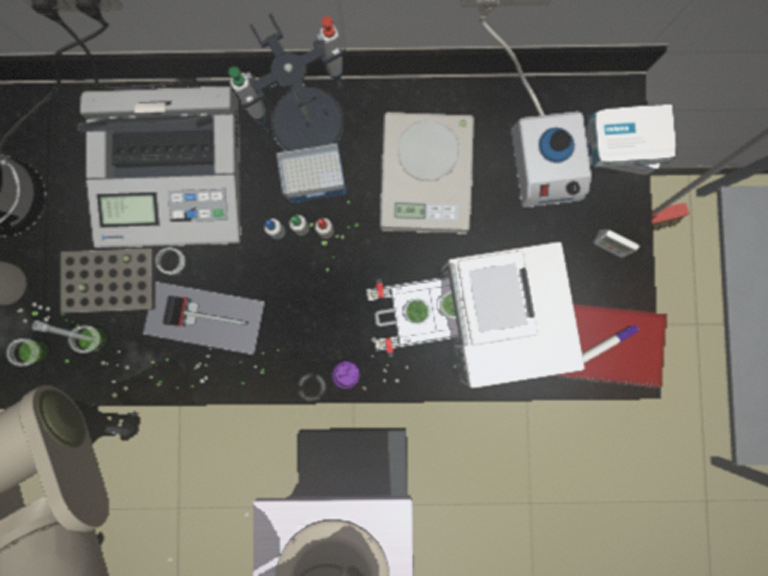

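View pics/t13p.png

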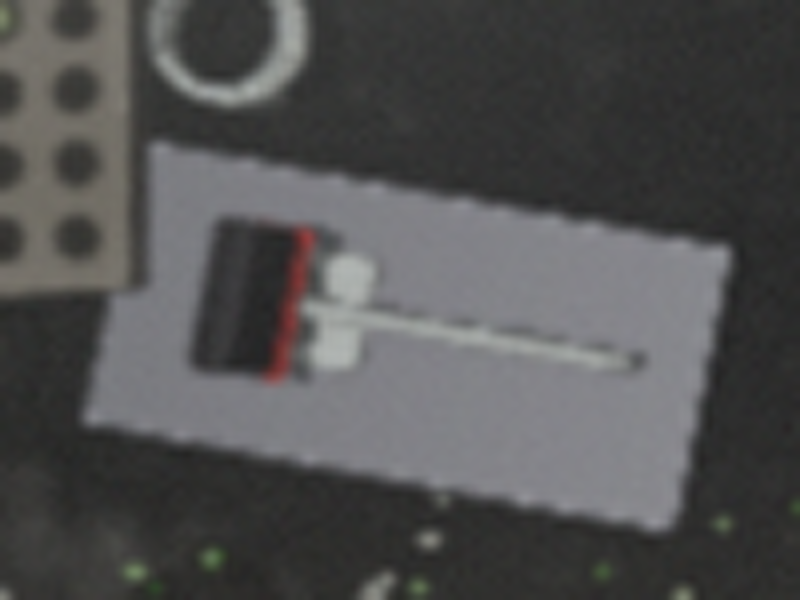

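View pics/s13.png

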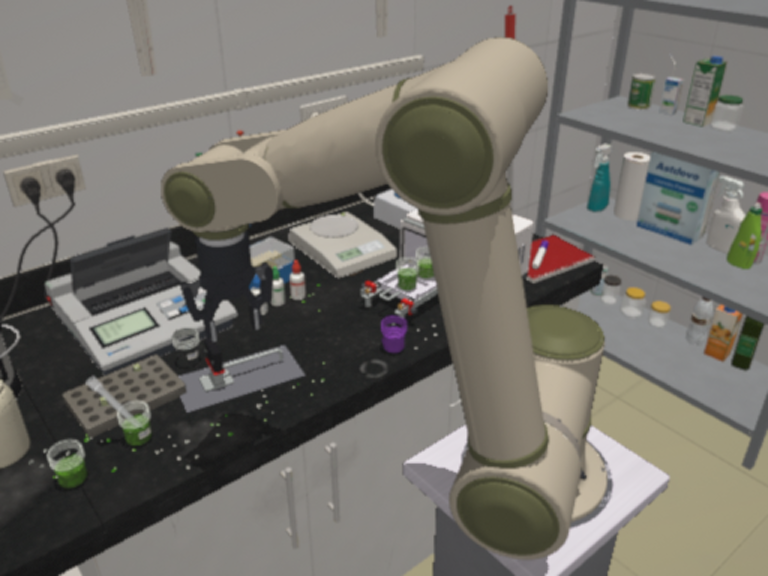

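```bash
python3 -c "
from workcell import r
print(r.sign_off())"
```

```text
the job is handed in; nothing more can be done
None
```

The tray is drawn out against the buttons, unhooked, and the hook stands on its grey pad again. I handed the job in at about 26.5 s, and sign-off gave no verdict.

**What I did**
- **Hooking:** I took the hook by its grip and lowered its tip into the loop, to about 12 mm below the bar's axis by my estimate. The tray was still home.
- **Drawing:** The highest pull I read while freeing it from the rollers was about 9.3 N. It then slid on about 4.4 N at roughly 25–30 mm/s, slowed to 6 mm/s for the last stretch.
- **Pressing:** It met the buttons after about 105 mm. I built the pull up to 9.5–11 N, which is about 5–6.5 N more than sliding, and held it for over 2 s. I then eased off, lifted the tip clear and put the hook back.

**Last checks**
- **Pull force:** It was back to zero before I lifted the tip out of the loop.
- **Tray:** The depth picture shows the tray touching both buttons and lying straight, with both cups upright.
- **Hook:** It stands upright near the middle of the pad, with the top of its grip at about 90 mm as expected. The hand is open and clear of it.
- **Bystanders:** By eye, none of them has moved.

**Not measured**
- **Button force after unhooking:** This is inferred from the tray still touching both buttons; the rail friction should hold it there.
- **Forces between readings:** I saw force only at the end of each move, and those readings vary by about 0.7 N.
- **Kinematics against vision:** They disagreed by 1–3 mm on the hook tip. I went by the camera, and it made no difference to the fit.

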